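Fold the bench lamp flat

TASK

The dental technician's white bench lamp has to be packed away. Fold it flat where it stands, from the outer end inwards: first the light bar fully home against the upper arm, next the upper arm with the bar fully home against the lower arm, and last the lower arm down onto the base until the spring catch holds it by itself. Do not force the lamp, do not drag or tip its base, and leave the other things on the bench as they are.

Things in the scene. Friction and masses are not known exactly. Their poses are not given: they have to be found in the camera images.
- lamp: The lamp's heavy grey base (2.4 kg), a slab 200 x 130 mm, 24 mm thick, loose on the bench. Origin: centre of its underside; x = long way, to the front (where the catch is), y = along all hinge pins, z up. The white arms move only in the plane y = 0. Angles 'up from x' are measured in this plane from x towards z; 'left' means seen with x to the right and z up. Side pushes over 13 N slide it
- lower_arm (a joint): Angle of the lower arm up from x, rad: 0 = folded down on the base, about 1.6 = upright, stop at 1.9. Friction 0.42 N m, plus a balance spring that lifts it (0.9 N m at 0): let go uncaught it rises again by over 0.3 rad. Near 0 its steel tongue must be pressed past the catch's nose, about 10 to 20 N down near its end, until it reads 0 or below (stop at -0.02). Caught, it stays under 0.04
- upper_arm (a joint): Opening angle of the upper arm at the elbow, rad: 0 = folded back flat along the lower arm, on its front side (the side that faces the base when folded); stop at 3.0, nearly straight out. Its direction up from x = lower_arm + pi + upper_arm. A bar 30 mm wide, 12 mm thick, 112 mm from elbow pin to bar pin. Friction 0.24 N m, stays where it is left
- light_bar (a joint): Opening angle of the light bar, rad: 0 = folded back flat along the inner side of the upper arm, its end pointing to the elbow; stop at 2.6. Its direction up from x = lower_arm + upper_arm + light_bar (less a full turn). A housing 44 mm wide and 14 mm thick, its end 96 mm from the bar pin, with the pale light panel on the side that meets the upper arm. Friction 0.06 N m, stays where it is left
- foot_pin (a point): Foot hinge of the lower arm, at (-72, 0, 64) mm in the base's frame, between cheeks 55 mm wide overall. The lower arm is a bar 34 mm wide, 14 mm thick; its centre line runs from this pin 125 mm to the elbow. Its outer (pushing) face lies 7 mm to the left of the centre line (looking from the pin to the arm's end)
- elbow_pin (a point): Elbow hinge, 125 mm along the lower arm from the foot pin and 15.5 mm off its centre line to the inner side (below it when folded). The upper arm's outer face lies 21.5 mm to the left of this pin (looking along the upper arm from the pin to its end)
- bar_pin (a point): Hinge of the light bar at the end of the upper arm, 112 mm along it from the elbow pin and 8 mm to the left of the line along it through the elbow pin. The light bar's outer face (ribbed back) lies 14.5 mm to the left of this pin (looking along the bar from the pin to its end)
- bar_end (a point): Middle of the end edge of the light bar's ribbed back, 96 mm from its pin
- upper_end (a point): Point on the upper arm's outer face at its far end, 112 mm from the elbow
- lower_end (a point): Point on the lower arm's outer face at its far end, 125 mm from the foot pin; when folded it is on top, 71 mm above the bench: press there. A steel tongue reaches 19 mm on past it, into the spring catch: an upright steel leaf 26 mm wide, at x = 77 mm of the base's frame, 80 mm high, its nose pointing back over the tongue
- cast_a: Bystander: white plaster cast of a jaw, 64 mm long, 62 mm wide, 32 mm high; origin under its centre
- cast_b: Bystander: a second plaster cast with tan gums, the same size
- water_bottle_mid (a point): Bystander: clear drinking bottle with white cap, 64 mm across, 205 mm tall; point at half its height
- spectacles: Bystander: open dark blue spectacles, 135 mm wide, 140 mm deep, 47 mm high; origin on the bench below the bridge
- wax_brush: Bystander: slim brush with a dark red handle, 9 mm thick, 180 mm long, lying
- wax_stick: Bystander: green wax stick 170 mm long, 6 mm thick, lying
- wax_knife: Bystander: wax knife with wooden handle, 190 mm long, lying
- mixing_bowl: Bystander: grey mixing bowl, 110 mm across, 60 mm high

How it is judged (in metres and radians):
On the way, in this order (a step that is already met when the one before it is completed fails the run):
1. the light bar is folded home against the upper arm while both arms still stand open (value of joint light_bar below 0.12 rad and value of joint upper_arm above 1.5 rad and value of joint lower_arm above 1 rad), for 0.1 s.
2. the upper arm, with the bar in it, is folded home against the lower arm while the lower arm still stands (value of joint upper_arm below 0.12 rad and value of joint light_bar below 0.15 rad and value of joint lower_arm above 0.8 rad), for 0.1 s.
At the end, for the whole second after the job is handed in: The lamp stands flat, let go and at rest within 40 mm of where it stood: lower arm caught within 0.06 rad of fully down, upper arm within 0.12 rad and light bar within 0.15 rad of fully folded (value of joint lower_arm below 0.06 rad and value of joint upper_arm below 0.12 rad and value of joint light_bar below 0.15 rad and distance of lamp from where it was at the start of the episode below 0.04 m and angle between lamp's own z axis and vertical below 0.05 rad and linear speed of lamp below 0.02 m/s and velocity of joint lower_arm below 0.1 rad/s); the robot touches nothing.
It fails at once if the lamp is forced: pushed with more than 80 N (contact force between any of the fingers, the arm and lamp above 80 N).
It fails at once if the lamp's base is dragged 40 mm or tipped up (distance of lamp from where it was at the start of the episode above 0.04 m or angle between lamp's own z axis and vertical above 0.2 rad).
It fails at once if another thing on the bench is shifted more than 40 mm (distance of any of cast_a, cast_b, water_bottle_mid, spectacles, wax_brush, wax_stick, wax_knife, mixing_bowl from where it was at the start of the episode above 0.04 m).
It also fails if it takes over 67 s, if anything falls off the work surface, if the arm or the gripper's body presses on something with over 40 N, if the wrist force passes 120 N, or if a joint passes its speed limit or range.

ROBOT

A 6-joint arm with a two-finger parallel gripper is mounted at the origin on the work surface. World frame = base frame: x ahead of the robot, y to its left, z up, the work surface at z = 0. Lengths are in mm, angles in rad, forces in N, time in s.
With the tool pointing down it reaches from about 300 to 775 mm from the base axis. Payload 14.6 kg.
Tool frame: the origin (TCP) lies on the centre line of the jaws, within the pads' length; the fingertips stand 22 mm ahead of it and the grasp point (between the pads) lies 3 mm ahead of it (manip.tcp_to_tips is the distance from the TCP to the fingertips, in mm); z points along the fingers, y is the direction in which the jaws open and shut (so a half turn about z gives the same grasp; the last joint's range is limited). The gripper opens to 94 mm and grips with 3 to 60 N. Pads are 16 mm wide; open, the fingers measure 119 mm over their backs; the gripper's body (75 mm by 177 mm) begins 78 mm behind the grasp point.
Start: joints at [1.211, 0.3, 1.521, -0, 1.321, -0.067], TCP at [158.746, 526.582, 191.246] pointing down, gripper open.
Joint ranges: [-3.03, 3.03], [-0.79, 2.21], [0.23, 2.52], [-1.04, 4.18], [0, 3.07], [-2.55, 2.55]. Speed limits (rad/s): [2.22, 2.22, 2.57, 3.14, 3.14, 3.14].

INTERFACE

Orientations are given as [roll, pitch, yaw] about the fixed x, y, z axes, in that order (R = Rz(yaw) Ry(pitch) Rx(roll)).
In Python, from cell import manip, vision, workorder gives the robot as it stands.
- The arm moves only by the tool carry_out, never from a script. Its argument "deltas" is a list of rows, each a list of 3 entries, a list of its own where there are three numbers: the shift along the tool's x, y, z in cm, then the turn about the tool's z in degrees, then the opening, from 0 (shut) to 1 (fully open). A call has 1 to 20 rows; each row shifts and turns the commanded pose from where the row before left it, along the tool's axes as they then stand; what a row does not reach is not made up. A row lasts 1/12 s, in which the tool goes at most 41.7 mm and 7.16 degrees, less where a joint would pass 70% of its speed; a pose out of reach is approached as far as the arm can. A call with a gripper value outside its range is refused whole. The fingers move at their own pace and stop on an object; "grip_force" is the grip in N (left out, the last holds). Time passes only in rows, so rows that do not move let the fingers close. It gives the time, the measured TCP pose, the force and the opening at its end, in the units of the state.
- manip.read_state(): the state, without advancing time (a new reading comes with each control period).
- vision.camera(name): name is "side" or "top"; returns (picture, depth): 400x640x3 uint8, red, green, blue; 400x640 float32, mm along the optical axis (not along the pixel's ray), 0 where there is no reading.
- vision.calibration(name): a dict with "mtx" (3x3 intrinsics, pixels), "eye" and "orientation" of the camera in the world. Camera axes: x right, y down, z forward; pixel columns grow to the right and rows downward; lengths in mm; the calibration is good to about 2 mm. A picture is of the moment at which its call begins. calibration takes no time and is no camera call.
- workorder.sign_off(): hands the job in, once; it reports no verdict.
The state is a dict: "clock": time; "joints": joint angles; "qd": joint speeds; "effort": joint torques, N m; "eef_pos": TCP position; "eef_rot": TCP orientation; "wrist_force": force on the tool from outside, world axes, zero at the start; "moment": the same for the moment, N m; "finger_gap": finger opening in mm.
Only numpy, scipy, OpenCV 4.12 (cv2) and the standard library are available. Lean on these libraries where they do the work, as an engineer would, in place of code of your own. Each camera call takes 0.05 s, during which the arm holds its last target.

## Working session

There is one attempt and no reset: what is moved stays moved. The work goes in short steps, Python scripts to look and compute and a tool call to move; the robot and the scene stay as the last step left them, time stands still between calls to the robot, and variables do not carry over. Pictures are saved under pics/ and viewed, and the job is handed in when it is done.

Besides the shell and the picture viewer there is one more tool, called after "Emit:" by a JSON object that holds its "op" and its "data". carry_out: Moves the arm, as the interface text tells. Its arguments: {"type":"object","properties":{"deltas":{"type":"array","items":{"type":"array"}},"grip_force":{"type":"number"}},"required":["deltas"]}

```bash
ls; mkdir -p pics; python3 - <<'E'
from cell import manip, vision, workorder
import cv2, numpy as np
print(manip.read_state())
for n in ("side","top"):
    p,d=vision.camera(n); c=vision.calibration(n); print(n,c)
    cv2.imwrite(f"pics/{n}0.png",p[:,:,::-1]); np.save(f"{n}0.npy",d)
E
```

```text
pics
{'clock': 0.0, 'joints': array([ 1.21141504e+00,  3.00465187e-01,  1.52162817e+00,  4.46967995e-06,
        1.32067630e+00, -6.66142600e-02]), 'qd': array([ 0.00114927,  0.00134924,  0.00033228,  0.00118942, -0.00198449,
       -0.00124624]), 'effort': array([ 1.85030731e-03, -5.31810451e+01, -3.52742565e+01,  7.09202746e-02,
        2.43278418e-02, -1.22214001e-04]), 'eef_pos': array([158.63726621, 526.3192164 , 190.66965843]), 'eef_rot': array([-3.14041854e+00, -8.26674326e-05,  2.84882447e+00]), 'wrist_force': array([ 0.61425341,  1.17428136, -0.17943973]), 'moment': array([-0.0160466 , -0.01420601,  0.04437191]), 'finger_gap': 93.45376546655432}
side {'mtx': array([[499.36953852,   0.        , 309.20305398],
       [  0.        , 499.36953852, 204.27771437],
       [  0.        ,   0.        ,   1.        ]]), 'eye': array([ -29.51245398, -614.44666385,  859.78613898]), 'orientation': array([-2.30543109, -0.01777716, -0.67675126])}
top {'mtx': array([[420.48900021,   0.        , 316.2981422 ],
       [  0.        , 420.48900021, 207.85656187],
       [  0.        ,   0.        ,   1.        ]]), 'eye': array([ 312.02018565,   44.51418816, 1212.34071576]), 'orientation': array([-2.97647402, -0.03160241, -1.55652564])}
```

View pics/side0.png

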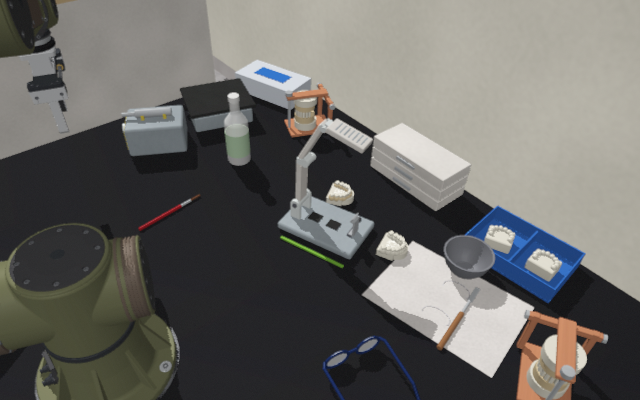

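View pics/top0.png

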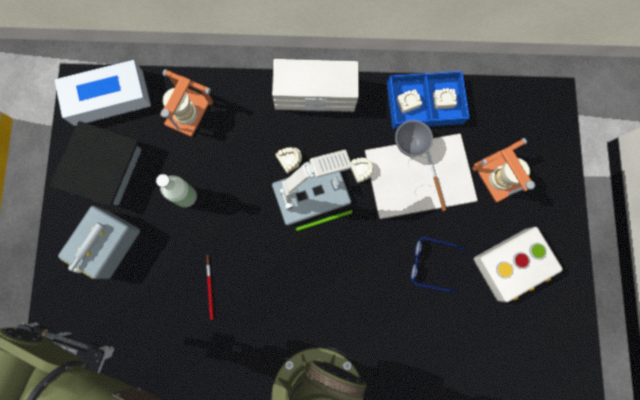

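```bash
cat > h.py <<'E'
import numpy as np, cv2
from scipy.spatial.transform import Rotation as R
from cell import manip, vision, workorder
def cloud(n,d):
    c=vision.calibration(n); K=c["mtx"]; M=R.from_euler('xyz',c["orientation"]).as_matrix()
    v,u=np.mgrid[0:400,0:640]
    P=np.stack([(u-K[0,2])/K[0,0]*d,(v-K[1,2])/K[1,1]*d,d],-1)
    P=P@M.T+c["eye"]; P[d<=0]=np.nan
    return P
def proj(n,p):
    c=vision.calibration(n); K=c["mtx"]; M=R.from_euler('xyz',c["orientation"]).as_matrix()
    q=(np.atleast_2d(p)-c["eye"])@M; q=q@K.T
    return q[:,:2]/q[:,2:]
E
python3 - <<'E'
from h import *
for n in("side","top"):
    P=cloud(n,np.load(n+"0.npy")); np.set_printoptions(precision=0,suppress=True)
    np.save(n+"P.npy",P)
    for uv in ([(280,218),(300,197),(372,228),(356,215),(305,160),(325,125),(368,146),(340,190),(393,245),(330,260),(236,100),(236,130)] if n=="side" else [(273,186),(282,222),(350,205),(340,180),(290,190),(310,170),(345,160),(288,158),(360,168),(325,219),(180,190)]):
        print(n,uv,P[uv[1],uv[0]])
    im=cv2.imread(f"pics/{n}0.png")
    x0,y0,x1,y1=(260,100,420,270) if n=="side" else (260,130,380,240)
    cv2.imwrite(f"pics/{n}0z.png",cv2.resize(im[y0:y1,x0:x1],None,fx=3.5 if n=="side" else 5,fy=3.5 if n=="side" else 5,interpolation=cv2.INTER_CUBIC))
E
```

```text
side (280, 218) [491. 125.  -3.]
side (300, 197) [518.  80.  84.]
side (372, 228) [639. -50.   9.]
side (356, 215) [584. -43.  80.]
side (305, 160) [522.  68. 198.]
side (325, 125) [544.  32. 298.]
side (368, 146) [586. -53. 276.]
side (340, 190) [668. 101.  13.]
side (393, 245) [ 633. -125.   16.]
side (330, 260) [494. -62.   5.]
side (236, 100) [541. 377. 196.]
side (236, 130) [524. 362. 119.]
top (273, 186) [573. 136.  19.]
top (282, 222) [471. 108.  -2.]
top (350, 205) [526. -90.  -3.]
top (340, 180) [594. -58.  26.]
top (290, 190) [522.  80. 211.]
top (310, 170) [550.  33. 300.]
top (345, 160) [578. -46. 288.]
top (288, 158) [658.  95.  19.]
top (360, 168) [ 632. -117.   19.]
top (325, 219) [481. -16.   6.]
top (180, 190) [532. 367. 134.]
```

View pics/side0z.png

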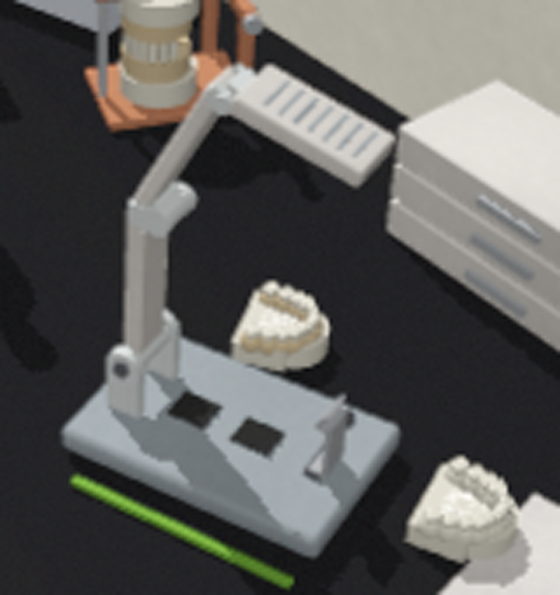

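View pics/top0z.png

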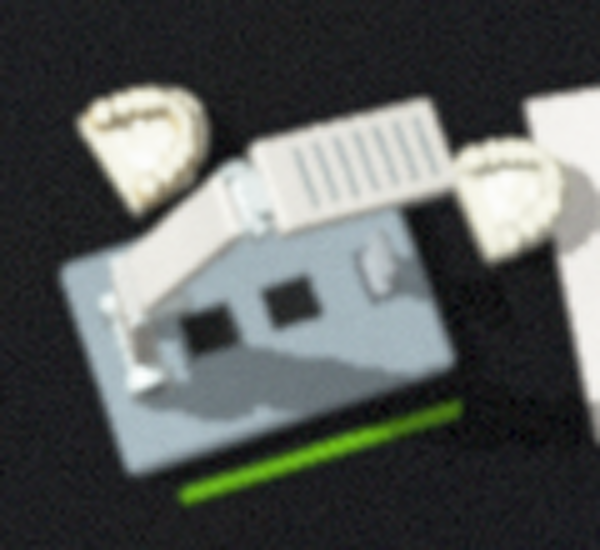

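```bash
python3 - <<'E'
from h import *
np.set_printoptions(precision=1,suppress=True)
T=np.load("topP.npy");S=np.load("sideP.npy")
import cv2
def sel(P,z0,z1): 
    m=(P[...,2]>z0)&(P[...,2]<z1)&(P[...,0]>450)&(P[...,0]<660)&(P[...,1]<160)&(P[...,1]>-110)
    return m
for n,P in(("top",T),("side",S)):
    im=cv2.cvtColor(cv2.imread(f"pics/{n}0.png"),cv2.COLOR_BGR2HSV)
    m=sel(P,10,38)&(im[...,0]>92)&(im[...,0]<115)&(im[...,1]>25)
    k,l,st,_=cv2.connectedComponentsWithStats(m.astype(np.uint8))
    i=1+st[1:,4].argmax(); q=P[l==i]; print(n,len(q),np.median(q[:,2]))
    r=cv2.minAreaRect(q[:,:2].astype(np.float32)); print(r,cv2.boxPoints(r))
E
```

```text
top 1955 23.3906171584365
((555.7500610351562, 24.343765258789062), (129.43621826171875, 200.05685424804688), 19.73988151550293) [[461.1  96.6]
 [528.6 -91.7]
 [650.4 -47.9]
 [582.9 140.4]]
side 4 13.323011039164271
((618.446533203125, -58.27525329589844), (6.556049823760986, 0.4811100661754608), 22.692829132080078) [[615.3 -59.3]
 [615.5 -59.8]
 [621.6 -57.2]
 [621.4 -56.8]]
```

```bash
cat >> h.py <<'E'
C=np.array([555.8,24.3,0]); YAW=np.deg2rad(-70.26)
RL=R.from_euler('z',YAW).as_matrix()
def tolamp(P): return (P-C)@RL
def toworld(p): return np.asarray(p)@RL.T+C
def kin(a,b,c):
    """points in lamp x-z plane"""
    u=lambda t:np.array([np.cos(t),np.sin(t)]); n=lambda t:np.array([-np.sin(t),np.cos(t)])
    F=np.array([-72,64.]); E=F+125*u(a)-15.5*n(a)
    t2=a+np.pi+b; B=E+112*u(t2)+8*n(t2)
    t3=a+b+c
    d=dict(F=F,E=E,B=B,lo0=F+7*n(a),lo=F+125*u(a)+7*n(a),up0=E+21.5*n(t2),up=E+112*u(t2)+21.5*n(t2),
      ba0=B+14.5*n(t3),ba=B+96*u(t3)+14.5*n(t3),t=(a,t2,t3))
    return d
E
python3 - <<'E'
from h import *
np.set_printoptions(precision=1,suppress=True)
from scipy.optimize import minimize,least_squares
pts=[]
for n in("top","side"):
    P=np.load(n+"P.npy"); q=tolamp(P).reshape(-1,3)
    m=(q[:,2]>95)&(q[:,2]<340)&(abs(q[:,1])<30)&(abs(q[:,0])<170); q=q[m]
    print(n,len(q),np.median(q[:,1])); pts.append(q)
q=np.vstack(pts)
import cv2
im=np.zeros((500,700,3),np.uint8)
# segments model: outer face point sets; rect distance
def rects(a,b,c):
    d=kin(a,b,c); u=lambda t:np.array([np.cos(t),np.sin(t)]); n=lambda t:np.array([-np.sin(t),np.cos(t)])
    return [(d['lo0'],a,125,14),(d['up0'],d['t'][1],112,12),(d['ba0'],d['t'][2],96,14)]
def dist(x):
    D=[]
    for o,t,L,th in rects(*x):
        u=np.array([np.cos(t),np.sin(t)]);n=np.array([-np.sin(t),np.cos(t)])
        r=q[:,[0,2]]-o; s=r@u; w=r@n
        dx=np.abs(s-L/2)-L/2; dy=np.abs(w+th/2)-th/2
        out=np.hypot(np.maximum(dx,0),np.maximum(dy,0))+np.minimum(np.maximum(dx,dy),0)
        D.append(np.abs(out))
    return np.minimum(np.min(D,0),12)
best=None
for a in(1.3,1.5,1.7):
  for b in(1.8,2.2,2.6):
    for c in (1.0,1.5,2.0,2.4):
      r=minimize(lambda x:dist(x).mean(),[a,b,c],method='Nelder-Mead')
      if best is None or r.fun<best.fun: best=r
print(best.x,best.fun)
np.set_printoptions(precision=3)
for k,v in kin(*best.x).items(): print(k,v)
for p in q: cv2.circle(im,(int(250+p[0]*1.4),int(480-p[2]*1.4)),1,(255,255,255),-1)
for o,t,L,th in rects(*best.x):
    u=np.array([np.cos(t),np.sin(t)]);n=np.array([-np.sin(t),np.cos(t)])
    pp=np.array([o,o+L*u,o+L*u-th*n,o-th*n])*1.4; pp=np.stack([250+pp[:,0],480-pp[:,1]],1).astype(int)
    cv2.polylines(im,[pp],True,(0,0,255),1)
cv2.imwrite("pics/fit0.png",im)
E
```

```text
top 1294 -1.8263750301043298
side 1619 -12.3826193973011
[1.5 2.7 1.8] 2.167487888562643
F [-72.  64.]
E [-53.501 188.592]
B [-10.608 292.361]
lo0 [-78.998  64.168]
lo [-75.995 189.132]
up0 [-72.735 198.199]
up [-22.685 298.394]
ba0 [ -7.048 306.418]
ba [ 86.013 282.847]
t (np.float64(1.5467693749498688), np.float64(7.3907148251063735), np.float64(6.035118778580323))
```

View pics/fit0.png

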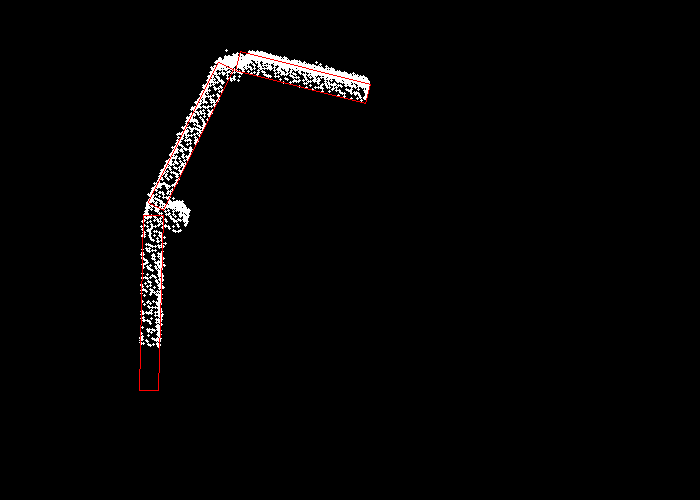

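Emit:
{"op": "carry_out", "data": {"deltas": [[[0, 0, -2.3], 6.69, 0], [[0, 0, -2.3], 6.69, 0], [[0, 0, -2.3], 6.69, 0], [[0, 0, -2.3], 6.69, 0], [[0, 0, -2.3], 6.69, 0], [[0, 0, -2.3], 6.69, 0], [[0, 0, -2.3], 6.69, 0], [[0, 0, -2.3], 6.69, 0], [[0, 0, 0], 0, 0], [[0, 0, 0], 0, 0]], "grip_force": 20}}

```text
clock: 0.93
eef_pos: [158.8, 526.8, 375.6]
eef_rot: [3.141, -0.001, 1.916]
wrist_force: [-0.3, 0.5, -0.4]
finger_gap: 31.1
```

```bash
cat >> h.py <<'E'
def st():
    s=manip.read_state(); p=tolamp(s['eef_pos']); 
    np.set_printoptions(precision=2,suppress=True)
    print('t',round(s['clock'],2),'lampTCP',p,'rpy',np.rad2deg(s['eef_rot']),'F lamp',s['wrist_force']@RL,'gap',round(s['finger_gap'],1),'j',s['joints'])
    return p
E
python3 -c "
from h import *
st()"
```

```text
t 0.93 lampTCP [-607.01 -203.95  375.57] rpy [179.96  -0.05 109.78] F lamp [-0.59 -0.07 -0.39] gap 31.1 j [ 1.21  0.24  1.18 -0.    1.72  0.87]
```

Emit:
{"op": "carry_out", "data": {"deltas": [[[-3.7, 1.02, 0], 0, 0], [[-3.7, 1.02, 0], 0, 0], [[-3.7, 1.02, 0], 0, 0], [[-3.7, 1.02, 0], 0, 0], [[-3.7, 1.02, 0], 0, 0], [[-3.7, 1.02, 0], 0, 0], [[-3.7, 1.02, 0], 0, 0], [[-3.7, 1.02, 0], 0, 0], [[-3.7, 1.02, 0], 0, 0], [[-3.7, 1.02, 0], 0, 0], [[-3.7, 1.02, 0], 0, 0], [[-3.7, 1.02, 0], 0, 0], [[-3.7, 1.02, 0], 0, 0], [[-3.7, 1.02, 0], 0, 0], [[-3.7, 1.02, 0], 0, 0], [[-3.7, 1.02, 0], 0, 0], [[-3.7, 1.02, 0], 0, 0], [[-3.7, 1.02, 0], 0, 0], [[-3.7, 1.02, 0], 0, 0], [[-3.7, 1.02, 0], 0, 0]]}}

```text
clock: 2.6
eef_pos: [600.8, -103.1, 373.4]
eef_rot: [-3.14, -0.001, 1.917]
wrist_force: [-0.4, 0.9, -0.1]
finger_gap: 0.7
```

```bash
python3 -c "
from h import *
st()
p,d=vision.camera('side'); cv2.imwrite('pics/s1.png',p[:,:,::-1])"
```

```text
t 2.6 lampTCP [135.09  -0.63 373.42] rpy [-179.88   -0.08  109.84] F lamp [-0.97 -0.06 -0.07] gap 0.7 j [-0.23  0.39  0.99  0.    1.76 -0.58]
```

View pics/s1.png

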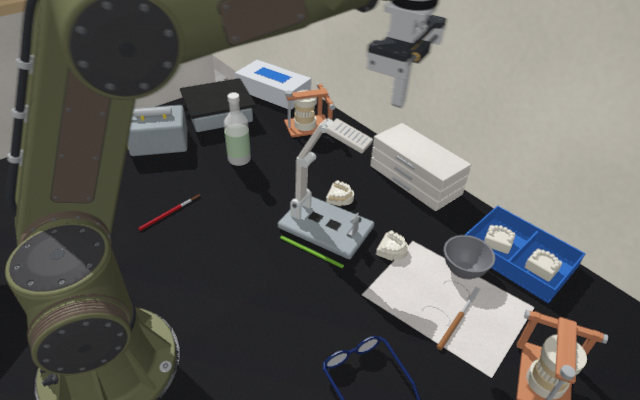

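Emit:
{"op": "carry_out", "data": {"deltas": [[[1.43, 0.02, 1.0], 0, 0], [[1.43, 0.02, 1.0], 0, 0], [[1.43, 0.02, 1.0], 0, 0], [[1.43, 0, 1.1], 0, 0], [[0.2, 0, 1.1], 0, 0], [[0.2, 0, 1.1], 0, 0], [[0.4, 0, 0.65], 0, 0], [[0.4, 0, 0.65], 0, 0], [[0.4, 0, 0.65], 0, 0], [[0.4, 0, 0.65], 0, 0], [[0.7, 0, 0.95], 0, 0], [[0.7, 0, 0.95], 0, 0], [[0.7, 0, 0.4], 0, 0], [[0.7, 0, 0.4], 0, 0], [[0.8, 0, 0], 0, 0], [[0.8, 0, 0], 0, 0], [[0, 0, 0], 0, 0]]}}

```text
clock: 4.07
eef_pos: [559.7, 14.5, 259.8]
eef_rot: [3.141, -0.0, 1.916]
wrist_force: [0.2, -0.6, -0.2]
finger_gap: 0.4
```

```bash
cat >> h.py <<'E'
def look(tag,fit=True,x0=None,crop=(220,60,420,270),tz=None):
    p=st()
    im,d=vision.camera('side'); P=cloud('side',d); bgr=im[:,:,::-1]
    a,b,c,e=crop
    cv2.imwrite(f'pics/{tag}.png',cv2.resize(bgr[b:e,a:c],None,fx=2.8,fy=2.8,interpolation=cv2.INTER_CUBIC))
    q=tolamp(P)
    return q,p
E
python3 -c "
from h import *
look('s2')"
```

```text
t 4.07 lampTCP [ 10.57   0.32 259.77] rpy [179.96  -0.01 109.77] F lamp [ 0.6  -0.03 -0.22] gap 0.4 j [-0.04  0.28  1.39  0.    1.47 -0.38]
```

View pics/s2.png

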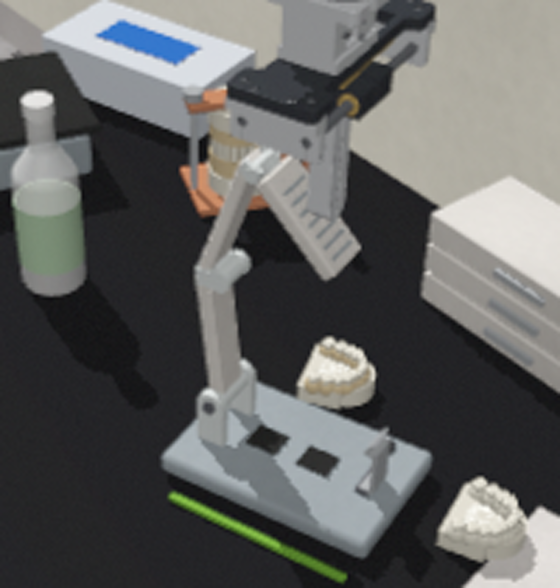

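```bash
cat >> h.py <<'E'
from scipy.optimize import minimize
def fit(q,p,x0,spread=0.35,fixed=None):
    q=q.reshape(-1,3); q=q[~np.isnan(q[:,0])]
    m=(q[:,2]>95 if x0[0]>1.2 else q[:,2]>35)&(q[:,2]<340)&(abs(q[:,1])<26)&(abs(q[:,0])<170)
    tip=p[2]-22
    g=(abs(q[:,0]-p[0])<13)&(q[:,2]>tip-4)
    g|=(q[:,2]>tip+88)&(abs(q[:,0]-p[0])<60)
    q=q[m&~g]
    def dist(x):
        D=[]; d=kin(*x)
        for o,t,L,th in [(d['lo0'],d['t'][0],125,14),(d['up0'],d['t'][1],112,12),(d['ba0'],d['t'][2],96,14)]:
            u=np.array([np.cos(t),np.sin(t)]);n=np.array([-np.sin(t),np.cos(t)])
            r=q[:,[0,2]]-o; s=r@u; w=r@n
            dx=np.abs(s-L/2)-L/2; dy=np.abs(w+th/2)-th/2
            D.append(np.abs(np.hypot(np.maximum(dx,0),np.maximum(dy,0))+np.minimum(np.maximum(dx,dy),0)))
        return np.minimum(np.min(D,0),12)
    best=None
    rng=np.random.default_rng(0)
    lo=[-.02,0,0];hi=[1.9,3.0,2.6]
    for i in range(24):
        s=np.clip(np.array(x0)+(rng.normal(size=3)*spread if i else 0),lo,hi)
        r=minimize(lambda x:dist(x).mean()+ (50*np.sum(np.maximum(0,np.array(lo)-.03-x)+np.maximum(0,x-hi-.03))),s,method='Nelder-Mead')
        if best is None or r.fun<best.fun: best=r
    np.set_printoptions(precision=3,suppress=True)
    print('n',len(q),'abc',best.x,'cost',round(best.fun,2))
    d=kin(*best.x)
    for k in('E','B','lo','up','ba'): print(k,d[k].round(1),end=' ')
    print('t deg',np.rad2deg(d['t'])%360)
    im=np.zeros((480,640,3),np.uint8)
    for z in q: cv2.circle(im,(int(250+z[0]*1.4),int(470-z[2]*1.4)),1,(255,255,255),-1)
    for o,t,L,th in [(d['lo0'],d['t'][0],125,14),(d['up0'],d['t'][1],112,12),(d['ba0'],d['t'][2],96,14)]:
        u=np.array([np.cos(t),np.sin(t)]);n=np.array([-np.sin(t),np.cos(t)])
        pp=np.array([o,o+L*u,o+L*u-th*n,o-th*n])*1.4; pp=np.stack([250+pp[:,0],470-pp[:,1]],1).astype(int)
        cv2.polylines(im,[pp],True,(0,0,255),1)
    return best.x,im
E
python3 -c "
from h import *
q,p=look('s2b'); x,im=fit(q,p,[1.65,2.7,1.0]); cv2.imwrite('pics/f2.png',im)"
```

```text
t 4.12 lampTCP [ 11.18   0.33 259.76] rpy [179.96  -0.   109.77] F lamp [ 0.18  0.07 -0.3 ] gap 0.6 j [-0.04  0.28  1.39  0.    1.47 -0.39]
n 1336 abc [1.685 2.723 1.082] cost 2.75
E [-70.9 190. ] B [-45.  299.2] lo [-93.2 187.4] up [-57.9 303.3] ba [ 32.7 241. ] t deg [ 96.553  72.594 314.567]
```

View pics/f2.png

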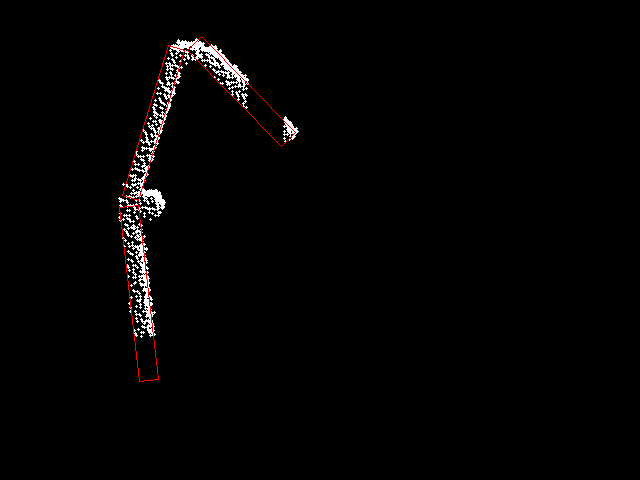

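Emit:
{"op": "carry_out", "data": {"deltas": [[[0.6, 0, 0.3], 0, 0], [[0.6, 0, 0.3], 0, 0], [[0.6, 0, 0.2], 0, 0], [[0.6, 0, 0.2], 0, 0], [[0.6, 0, 0], 0, 0], [[0.6, 0, 0], 0, 0], [[0, 0, 0], 0, 0]]}}

```text
clock: 4.75
eef_pos: [547.5, 48.0, 249.4]
eef_rot: [3.142, -0.0, 1.916]
wrist_force: [0.1, -0.9, 0.6]
finger_gap: 0.4
```

```bash
python3 -c "
from h import *
q,p=look('s3'); x,im=fit(q,p,[1.75,2.7,.7]); cv2.imwrite('pics/f3.png',im)"
```

```text
t 4.75 lampTCP [-25.13   0.2  249.36] rpy [180.    -0.02 109.76] F lamp [ 0.83 -0.21  0.59] gap 0.4 j [ 0.02  0.26  1.44  0.    1.44 -0.32]
n 1202 abc [1.806 2.701 0.697] cost 2.93
E [-86.1 189.2] B [-71.1 300.4] lo [-108.   183.9] up [-84.3 303.2] ba [-13.  222.7] t deg [103.483  78.244 298.167]
```

View pics/f3.png

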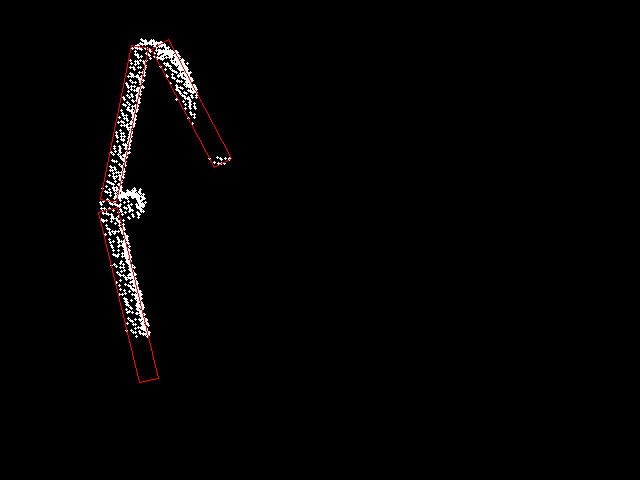

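View pics/s3.png

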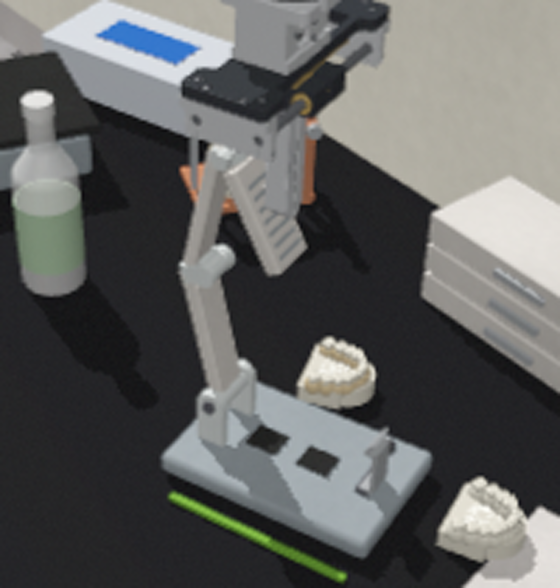

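Emit:
{"op": "carry_out", "data": {"deltas": [[[0.5, 0, 0], 0, 0], [[0.5, 0, 0], 0, 0], [[0.5, 0, 0], 0, 0], [[0.5, 0, 0], 0, 0], [[0.4, 0, 0], 0, 0], [[0.4, 0, 0], 0, 0], [[0.4, 0, 0], 0, 0], [[0.4, 0, 0], 0, 0], [[0, 0, 0], 0, 0]]}}

```text
clock: 5.55
eef_pos: [535.5, 81.5, 249.2]
eef_rot: [-3.142, -0.0, 1.915]
wrist_force: [0.2, -0.4, -0.2]
finger_gap: 0.6
```

```bash
python3 -c "
from h import *
q,p=look('s4'); x,im=fit(q,p,[1.85,2.7,.3]); cv2.imwrite('pics/f4.png',im)"
```

```text
t 5.55 lampTCP [-60.65   0.19 249.23] rpy [-180.     -0.01  109.73] F lamp [ 0.42  0.01 -0.21] gap 0.6 j [ 0.08  0.24  1.46  0.    1.44 -0.26]
n 1197 abc [1.91  2.707 0.397] cost 2.93
E [-99. 187.] B [-96.4 299.3] lo [-120.2  179.5] up [-109.8  300.6] ba [-54.  211.9] t deg [109.446  84.565 287.307]
```

View pics/f4.png

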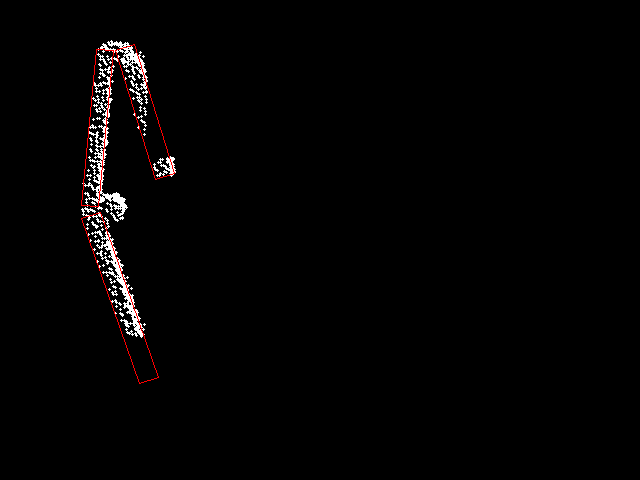

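View pics/s4.png

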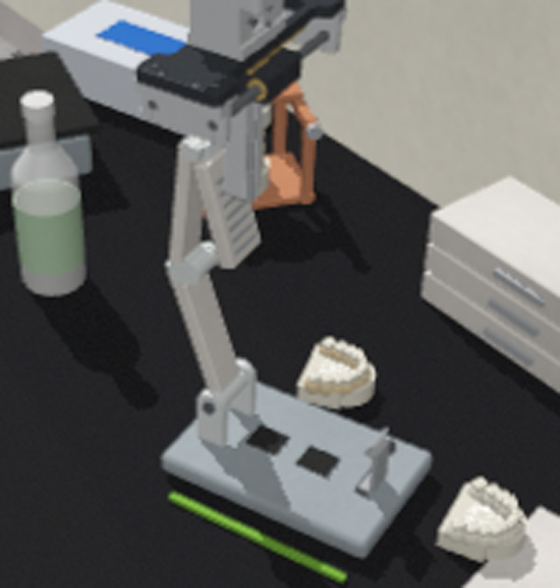

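Emit:
{"op": "carry_out", "data": {"deltas": [[[0.4, 0, 0], 0, 0], [[0.4, 0, 0], 0, 0], [[0.4, 0, 0], 0, 0], [[0.3, 0, 0], 0, 0], [[0.3, 0, 0], 0, 0], [[0.2, 0, 0], 0, 0], [[0.2, 0, 0], 0, 0], [[0, 0, 0], 0, 0], [[0, 0, 0], 0, 0]]}}

```text
clock: 6.35
eef_pos: [528.3, 101.8, 249.4]
eef_rot: [3.141, -0.0, 1.915]
wrist_force: [0.4, 0.3, -0.3]
finger_gap: 0.5
```

```bash
python3 -c "
from h import *
q,p=look('s5'); x,im=fit(q,p,[1.9,2.75,.1]); cv2.imwrite('pics/f5.png',im)"
```

```text
t 6.35 lampTCP [-82.26   0.26 249.38] rpy [179.99  -0.03 109.72] F lamp [-0.12  0.51 -0.29] gap 0.5 j [ 0.12  0.23  1.47  0.    1.44 -0.22]
n 994 abc [1.92  2.704 0.031] cost 2.91
E [-100.2  186.8] B [-98.3 299. ] lo [-121.3  179.1] up [-111.8  300.2] ba [-89.4 202.4] t deg [110.009  84.956 266.711]
```

View pics/f5.png

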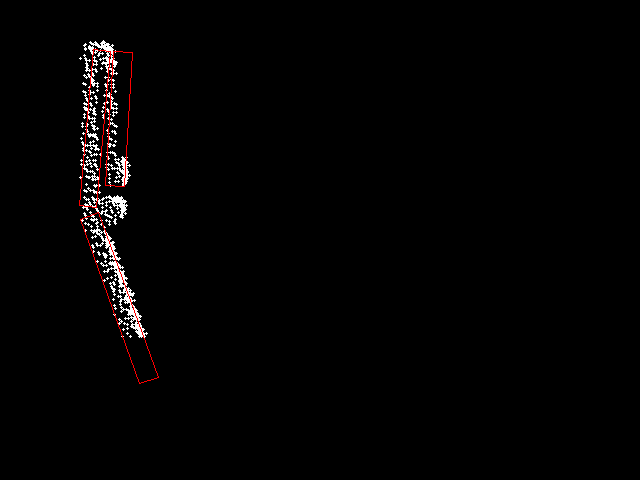

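View pics/s5.png

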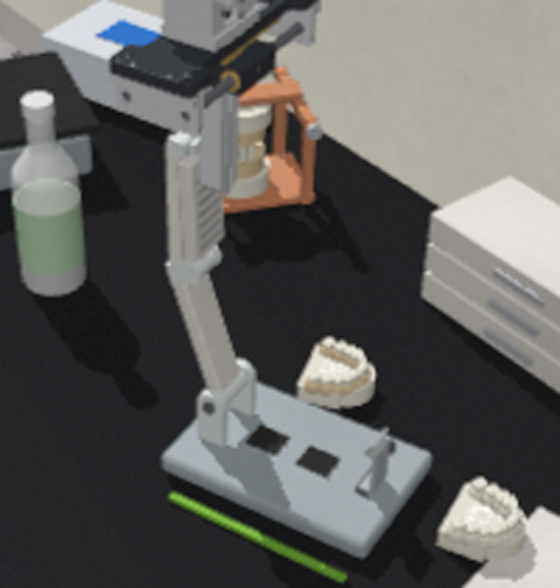

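Emit:
{"op": "carry_out", "data": {"deltas": [[[0.2, 0, 0], 0, 0], [[0.2, 0, 0], 0, 0], [[0.2, 0, 0], 0, 0], [[0.2, 0, 0], 0, 0], [[0, 0, 0], 0, 0], [[0, 0, 0], 0, 0]]}}

```text
clock: 6.9
eef_pos: [525.5, 109.3, 249.3]
eef_rot: [3.142, -0.0, 1.915]
wrist_force: [-0.2, -1.9, -0.6]
finger_gap: 0.2
```

```bash
python3 -c "
from h import *
st()"
```

```text
t 6.9 lampTCP [-90.19   0.22 249.29] rpy [180.    -0.02 109.72] F lamp [ 1.78 -0.81 -0.61] gap 0.2 j [ 0.14  0.23  1.47  0.    1.44 -0.21]
```

Emit:
{"op": "carry_out", "data": {"deltas": [[[-1.5, 0, 0], 0, 0], [[-3.5, 0, 0], 0, 0], [[-3.5, 0, 0], 0, 0], [[-3, 0, -3], 0, 0], [[0, 0, 0], 0, 0]]}}

```text
clock: 7.32
eef_pos: [566.0, -2.6, 282.6]
eef_rot: [3.137, 0.002, 1.911]
wrist_force: [0.2, -0.3, 0.6]
finger_gap: 0.4
```

```bash
python3 -c "
from h import *
q,p=look('s6'); x,im=fit(q,p,[1.9,2.75,.1]); cv2.imwrite('pics/f6.png',im)"
```

```text
t 7.32 lampTCP [ 28.81   0.54 282.65] rpy [179.75   0.12 109.51] F lamp [0.32 0.05 0.62] gap 0.4 j [-0.07  0.28  1.33 -0.    1.52 -0.41]
n 1406 abc [1.916 2.763 0.131] cost 2.67
E [-99.7 186.9] B [-103.9  299.1] lo [-120.9  179.3] up [-117.4  299.5] ba [-80.2 204.9] t deg [109.777  88.059 275.574]
```

View pics/f6.png

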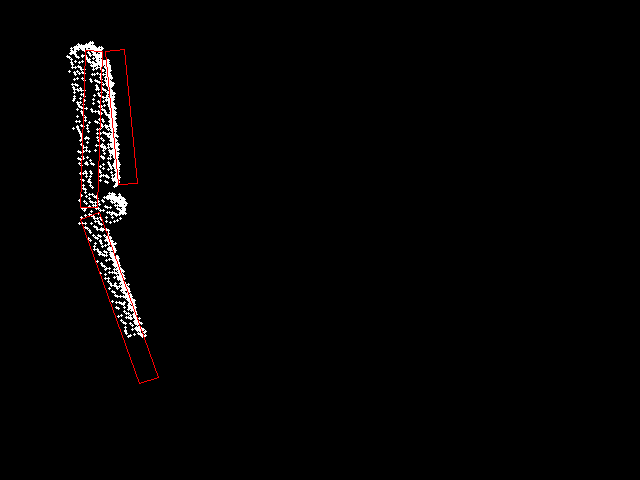

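View pics/s6.png

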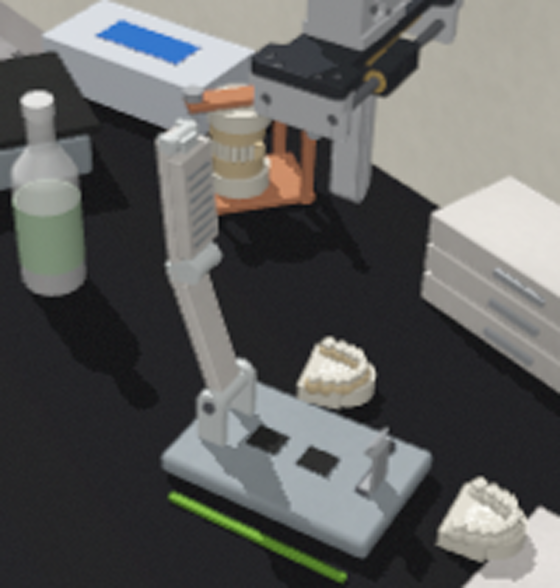

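Emit:
{"op": "carry_out", "data": {"deltas": [[[0, 0, -4], 0, 0], [[0, 0, -4], 0, 0], [[3, 0, 0], 0, 0], [[3.8, 0, 0], 0, 0], [[3.8, 0, 0], 0, 0], [[3.8, 0, 0], 0, 0], [[3.8, 0, 0], 0, 0], [[1.5, 0, 0], 0, 0], [[0, 0, 2.9], 0, 0], [[0, 0, 2.9], 0, 0], [[0, 0, 0], 0, 0]]}}

```text
clock: 8.28
eef_pos: [495.6, 187.4, 295.4]
eef_rot: [-3.134, -0.001, 1.916]
wrist_force: [-0.2, -0.0, -0.8]
finger_gap: 0.6
```

```bash
python3 -c "
from h import *
q,p=look('s7')"
```

```text
t 8.28 lampTCP [-173.88   -1.55  295.4 ] rpy [-179.54   -0.05  109.8 ] F lamp [-0.04 -0.2  -0.79] gap 0.6 j [ 0.29  0.2   1.4   0.    1.54 -0.05]
```

View pics/s7.png

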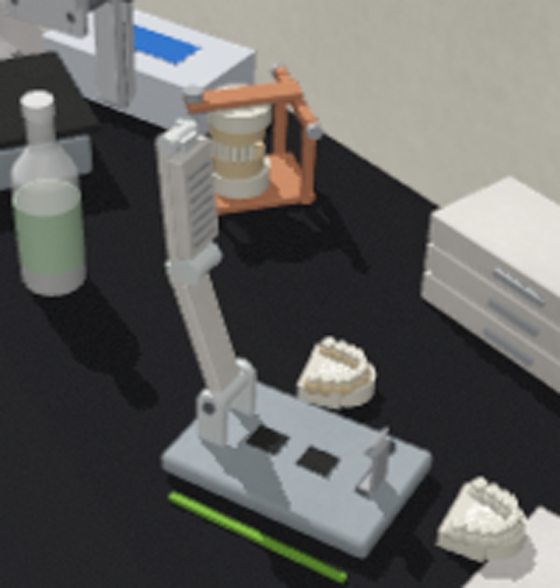

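Emit:
{"op": "carry_out", "data": {"deltas": [[[-1.2, 0.1, -0.5], 0, 0], [[-1.2, 0.05, -0.4], 0, 0], [[-0.8, 0, 0], 0, 0], [[-0.8, 0, 0], 0, 0], [[-0.8, 0, 0], 0, 0], [[-0.8, 0, 0], 0, 0], [[-0.8, 0, 0], 0, 0], [[-0.8, 0, 0], 0, 0], [[-0.8, 0, 0], 0, 0], [[-0.8, 0, 0], 0, 0], [[0, 0, 0], 0, 0]]}}

```text
clock: 9.25
eef_pos: [529.3, 103.1, 309.6]
eef_rot: [-3.141, 0.0, 1.914]
wrist_force: [0.1, -0.9, -0.4]
finger_gap: 0.3
```

```bash
python3 -c "
from h import *
q,p=look('s8'); x,im=fit(q,p,[1.7,2.75,.05],.2); cv2.imwrite('pics/f8.png',im)"
```

```text
t 9.25 lampTCP [-83.14   1.66 309.56] rpy [-179.98    0.01  109.65] F lamp [ 0.91 -0.23 -0.45] gap 0.3 j [ 0.12  0.22  1.36 -0.    1.57 -0.22]
n 1404 abc [1.917 2.761 0.134] cost 2.69
E [-99.8 186.8] B [-104.   299.1] lo [-121.   179.2] up [-117.4  299.5] ba [-80. 205.] t deg [109.838  88.014 275.673]
```

View pics/s8.png

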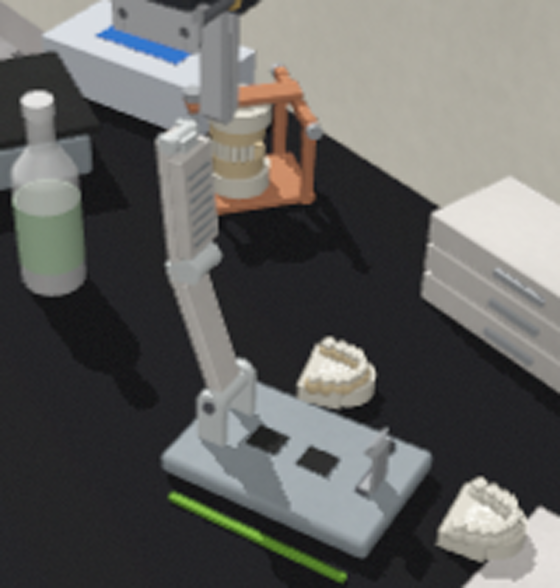

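View pics/f8.png

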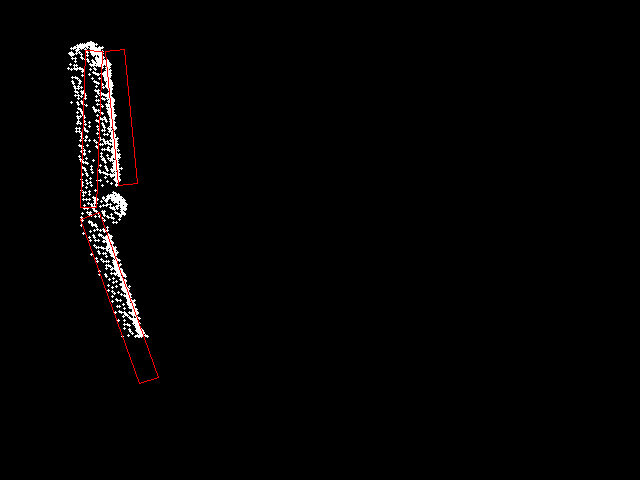

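```bash
python3 -c "
from h import *
p=st()
w=toworld([p-[0,0,22], p, [-117,0,300],[-90,0,300],[-110,20,300],[-110,-20,300]]); print(w); print((proj('side',w)-[220,60])*2.8)
im,d=vision.camera('top'); P=tolamp(cloud('top',d))
cv2.imwrite('pics/t8.png',cv2.resize(im[100:260,220:400,::-1],None,fx=4,fy=4))
im,d=vision.camera('side'); P=tolamp(cloud('side',d))
for uv in [(220,105),(220,60),(185,130),(175,150),(185,200)]:
  print(uv,P[60+int(uv[1]/2.8),220+int(uv[0]/2.8)])
"
```

```text
t 9.3 lampTCP [-83.82   1.69 309.62] rpy [-179.99   -0.    109.65] F lamp [-0.3  -0.35  0.24] gap 0.4 j [ 0.13  0.21  1.36 -0.    1.57 -0.22]
[[529.08 103.77 287.62]
 [529.08 103.77 309.62]
 [516.28 134.42 300.  ]
 [525.4  109.01 300.  ]
 [537.47 134.59 300.  ]
 [499.82 121.08 300.  ]]
[[217.43 158.93]
 [217.5  133.6 ]
 [179.4  133.03]
 [209.33 143.38]
 [201.48 124.16]
 [172.38 147.51]]
(220, 105) [-76.12  -9.35 342.66]
(220, 60) [-74.91 -11.44 379.67]
(185, 130) [-115.9     5.8   301.12]
(175, 150) [-111.95  -15.58  296.28]
(185, 200) [-99.47 -20.1  258.22]
```

View pics/t8.png

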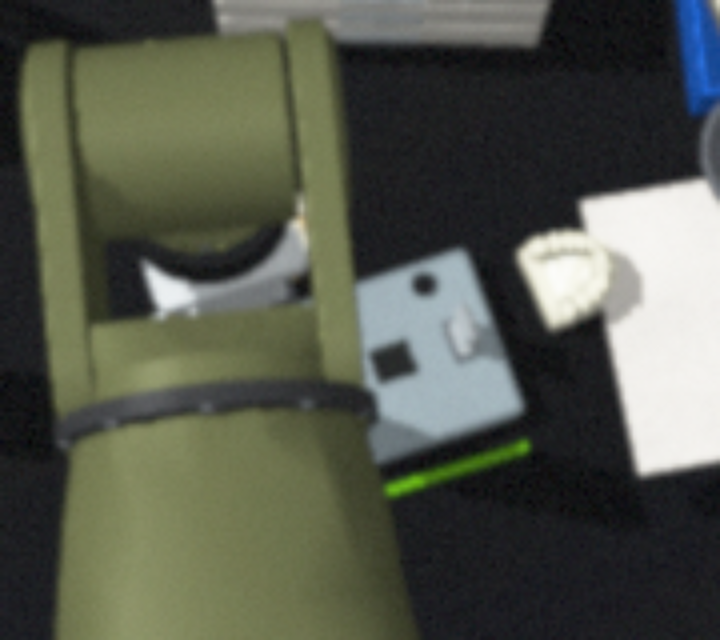

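```bash
python3 -c "
from h import *
print(manip.tcp_to_tips)
for x in ([11,0,238],[-25,0,227],[28.8,.5,260.6],[-174,-1.5,273]): print((proj('side',toworld(x))-[220,60])*2.8)
print(manip.read_state())
"
```

```text
22.0
[[322.15892807 253.58278876]]
[[280.59779511 250.21338843]]
[[345.10349973 236.07704223]]
[[118.49792797 142.90673347]]
{'clock': 9.4, 'joints': array([ 1.27046383e-01,  2.14615730e-01,  1.35671373e+00,  7.38650362e-05,
        1.57033281e+00, -2.16776309e-01]), 'qd': array([ 0.00756926, -0.00111384,  0.00231004,  0.00012077, -0.00059833,
        0.00150395]), 'effort': array([-5.64285200e-01, -5.00299823e+01, -3.73088908e+01,  4.93282301e-02,
        2.92336877e-02, -3.06189631e-02]), 'eef_pos': array([528.82652519, 104.4679083 , 309.6945618 ]), 'eef_rot': array([-3.14154055e+00, -8.71095932e-05,  1.91461898e+00]), 'wrist_force': array([0.27651199, 0.202471  , 0.20026611]), 'moment': array([-0.03433629, -0.02802326, -0.03083959]), 'finger_gap': 0.7037566491452938}
```

```bash
python3 -c "
from h import *
for z in (150,169,190,210,230): print(z,proj('side',[158.7,526.3,z]))
S=np.load('sideP.npy')
sub=S[60:140,20:80]; im=cv2.imread('pics/side0.png')[20:150,10:110]; cv2.imwrite('pics/z0.png',cv2.resize(im,None,fx=5,fy=5))
m=(abs(sub[...,0]-158)<60)&(abs(sub[...,1]-526)<80)&(sub[...,2]>30); print(sub[m][:,2].min(), np.percentile(sub[m][:,2],[0.5,2,5])); 
q=sub[m]; print(q[q[:,2].argsort()[:10]])
im,d=vision.camera('side'); P=tolamp(cloud('side',d)); p=st()
m=(abs(P[...,0]-p[0])<12)&(abs(P[...,1])<40)&(P[...,2]>306); q=P[m]; print(len(q),q[q[:,2].argsort()[:8]])
"
```

```text
150 [[ 71.00549048 140.23093139]]
169 [[ 68.62557553 133.70461892]]
190 [[ 65.93586268 126.32876434]]
210 [[ 63.31438375 119.14002398]]
230 [[ 60.63246393 111.78553983]]
203.51531385693784 [206.50980817 212.36959337 220.23605349]
[[181.55429078 573.21217313 203.51531386]
 [138.35984676 481.15584774 203.54606877]
 [150.22248906 474.96686878 204.76527675]
 [177.53638698 567.06744009 205.19524009]
 [175.57559415 568.18545312 205.37411902]
 [169.79710369 572.10596816 205.59520319]
 [173.24852867 575.21436791 205.60053854]
 [147.99256583 473.70348643 206.34630131]
 [152.91043618 474.50054848 206.65774294]
 [170.89903553 574.04058384 207.03801027]]
t 9.45 lampTCP [-84.73   1.71 309.72] rpy [-180.     -0.    109.72] F lamp [-0.13 -0.89  0.8 ] gap 0.2 j [ 0.13  0.21  1.36  0.    1.57 -0.22]
916 [[-78.99   3.02 319.39]
 [-88.48  -1.38 323.22]
 [-74.18   3.1  323.28]
 [-75.36   1.09 323.89]
 [-78.97  -4.77 325.62]
 [-73.36   1.75 326.56]
 [-77.01   3.67 326.78]
 [-74.3   -4.48 326.99]]
```

View pics/z0.png

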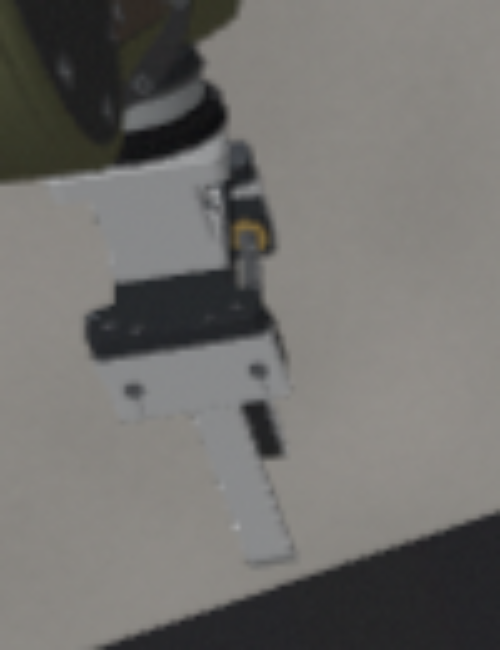

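Emit:
{"op": "carry_out", "data": {"deltas": [[[2.8, 0, 0], 0, 0], [[2.8, 0, 0], 0, 0], [[2.4, 0, 0], 0, 0], [[0, 0, 0], 0, 0], [[0, -0.1, 2.1], 0, 0], [[0, 0, 2.1], 0, 0], [[0, 0, 0], 0, 0], [[0, 0, 0], 0, 0]]}}

```text
clock: 10.12
eef_pos: [500.8, 179.2, 267.7]
eef_rot: [-3.14, -0.0, 1.915]
wrist_force: [-0.0, -0.4, 0.8]
finger_gap: 0.5
```

```bash
python3 -c "
from h import *
q,p=look('s9')
m=(abs(q[...,0]-p[0])<18)&(abs(q[...,1])<40)&(q[...,2]>250)&(q[...,2]<350); g=q[m]; print(len(g),np.percentile(g,[1,50,99],axis=0))
"
```

```text
t 10.12 lampTCP [-164.39    0.51  267.65] rpy [-179.92   -0.    109.71] F lamp [ 0.32 -0.16  0.81] gap 0.5 j [ 0.27  0.21  1.45 -0.    1.48 -0.07]
365 [[-172.39  -15.1   283.38]
 [-156.14  -10.07  319.03]
 [-152.61   11.87  349.32]]
```

View pics/s9.png

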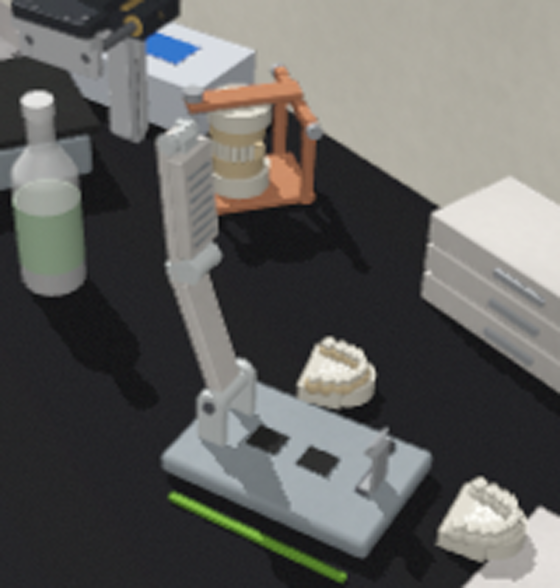

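Emit:
{"op": "carry_out", "data": {"deltas": [[[-1.0, 0, 0], 0, 0], [[-1.0, 0, 0], 0, 0], [[-0.6, 0, 0], 0, 0], [[-0.6, 0, 0], 0, 0], [[-0.6, 0, 0], 0, 0], [[-0.6, 0, 0], 0, 0], [[-0.6, 0, 0], 0, 0], [[-0.6, 0, 0], 0, 0], [[-0.6, 0, 0], 0, 0], [[0, 0, 0], 0, 0]]}}

```text
clock: 11.0
eef_pos: [522.2, 120.0, 267.6]
eef_rot: [-3.141, 0.0, 1.914]
wrist_force: [-0.4, 0.6, 0.4]
finger_gap: 0.4
```

```bash
sed -i "s/tip=p\[2\]-22/tip=p[2]+13/" h.py; python3 -c "
from h import *
q,p=look('s10'); x,im=fit(q,p,[1.8,2.7,.05],.2); cv2.imwrite('pics/f10.png',im)
"
```

```text
t 11.0 lampTCP [-101.39    0.67  267.61] rpy [-179.99    0.02  109.66] F lamp [-0.67 -0.13  0.38] gap 0.4 j [ 0.16  0.22  1.44 -0.    1.48 -0.19]
n 1300 abc [1.746 2.759 0.13 ] cost 2.74
E [-78.5 189.8] B [-63.3 301. ] lo [-100.7  185.9] up [-76.5 303.8] ba [-56.3 204.2] t deg [100.04   78.111 265.535]
```

View pics/s10.png

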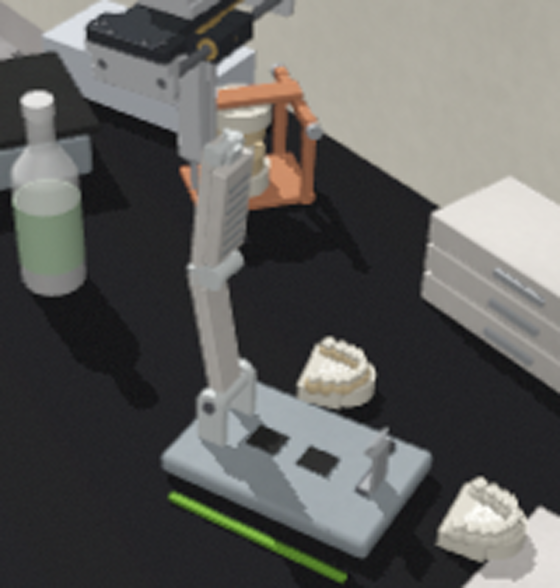

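View pics/f10.png

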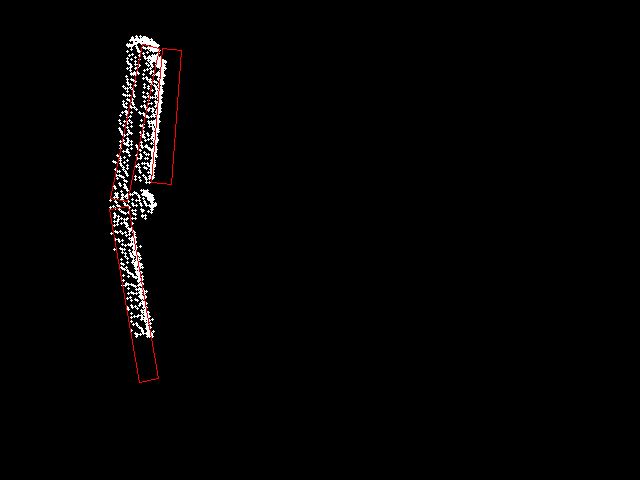

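Emit:
{"op": "carry_out", "data": {"deltas": [[[-0.6, 0, 0], 0, 0], [[-0.6, 0, 0], 0, 0], [[-0.6, 0, 0], 0, 0], [[-0.6, 0, 0], 0, 0], [[-0.6, 0, 0], 0, 0], [[-0.6, 0, 0], 0, 0], [[-0.6, 0, 0.1], 0, 0], [[-0.6, 0, 0.1], 0, 0], [[0, 0, 0], 0, 0]]}}

```text
clock: 11.8
eef_pos: [538.3, 74.7, 265.4]
eef_rot: [-3.141, 0.0, 1.914]
wrist_force: [0.5, 0.4, 0.5]
finger_gap: 0.7
```

```bash
python3 -c "
from h import *
q,p=look('s11'); x,im=fit(q,p,[1.6,2.6,.05],.2); cv2.imwrite('pics/f11.png',im)
"
```

```text
t 11.8 lampTCP [-53.31   0.58 265.43] rpy [-179.98    0.02  109.65] F lamp [-0.18  0.58  0.47] gap 0.7 j [ 0.07  0.24  1.43 -0.    1.48 -0.27]
n 1115 abc [1.588 2.624 0.134] cost 2.97
E [-58.6 189.2] B [-11.8 291.3] lo [-81.1 188.9] up [-23.7 297.8] ba [-32.8 196.5] t deg [ 90.964  61.289 248.942]
```

View pics/f11.png

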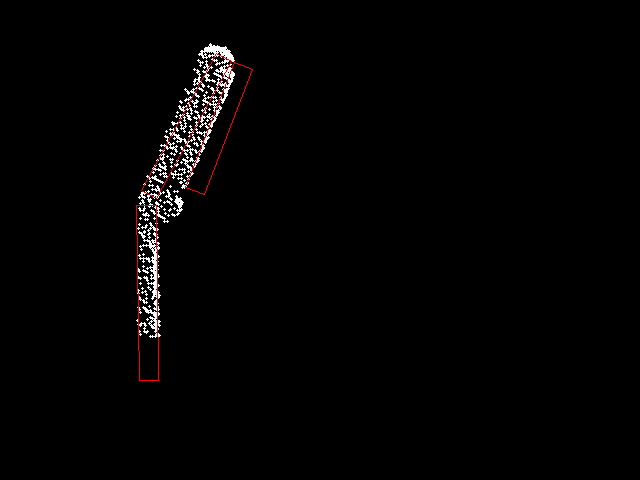

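Emit:
{"op": "carry_out", "data": {"deltas": [[[-0.62, 0, 0.05], 0, 0], [[-0.62, 0, 0.05], 0, 0], [[-0.62, 0, 0.05], 0, 0], [[-0.62, 0, 0.05], 0, 0], [[-0.62, 0, 0.05], 0, 0], [[-0.62, 0, 0.05], 0, 0], [[-0.62, 0, 0.05], 0, 0], [[-0.62, 0, 0.1], 0, 0], [[-0.55, 0, 0.4], 0, 0], [[-0.55, 0, 0.4], 0, 0], [[-0.55, 0, 0.4], 0, 0], [[-0.55, 0, 0.4], 0, 0], [[0, 0, 0], 0, 0]]}}

```text
clock: 12.93
eef_pos: [562.2, 7.4, 244.0]
eef_rot: [-3.14, -0.0, 1.914]
wrist_force: [0.4, 0.4, -1.0]
finger_gap: 0.6
```

```bash
python3 -c "
from h import *
q,p=look('s12'); x,im=fit(q,p,[1.5,2.1,.05],.2); cv2.imwrite('pics/f12.png',im)
"
```

```text
t 12.93 lampTCP [ 18.09   0.32 244.05] rpy [-179.92   -0.01  109.66] F lamp [-0.2   0.48 -1.01] gap 0.6 j [-0.05  0.29  1.41 -0.    1.44 -0.39]
n 1198 abc [1.567 2.035 0.107] cost 2.58
E [-56.  188.9] B [ 40.8 245.9] lo [-78.5 189. ] up [ 34.8 258. ] ba [-32.4 182. ] t deg [ 89.773  26.379 212.513]
```

View pics/f12.png

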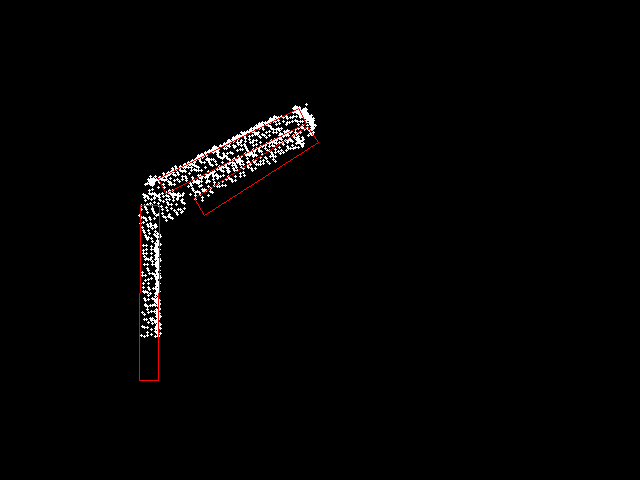

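View pics/s12.png

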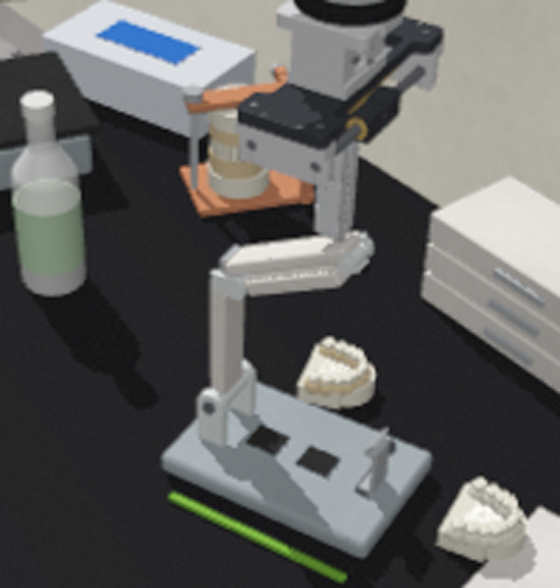

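Emit:
{"op": "carry_out", "data": {"deltas": [[[-0.3, 0, 0.75], 0, 0], [[-0.3, 0, 0.75], 0, 0], [[-0.3, 0, 0.75], 0, 0], [[-0.3, 0, 0.75], 0, 0], [[-0.45, 0, 0.83], 0, 0], [[-0.45, 0, 0.83], 0, 0], [[-0.45, 0, 0.83], 0, 0], [[-0.45, 0, 0.83], 0, 0], [[0, 0, 0.85], 0, 0], [[0, 0, 0.85], 0, 0], [[0, 0, 0.85], 0, 0], [[0, 0, 0.85], 0, 0], [[0, 0, 0], 0, 0]]}}

```text
clock: 14.07
eef_pos: [571.6, -19.6, 146.0]
eef_rot: [-3.139, -0.001, 1.915]
wrist_force: [-0.2, 0.2, -0.7]
finger_gap: 0.5
```

```bash
python3 -c "
from h import *
q,p=look('s13'); x,im=fit(q,p,[1.5,1.1,.05],.2); cv2.imwrite('pics/f13.png',im)
"
```

```text
t 14.07 lampTCP [ 46.67   0.05 145.99] rpy [-179.88   -0.06  109.72] F lamp [-0.26 -0.12 -0.74] gap 0.5 j [-0.1   0.39  1.51  0.    1.25 -0.44]
n 1270 abc [1.586 1.014 0.103] cost 2.67
E [-58.4 189.2] B [ 41.7 138.4] lo [-80.9 188.9] up [ 48.6 150. ] ba [-51.4 166. ] t deg [ 90.887 328.991 154.888]
```

View pics/f13.png

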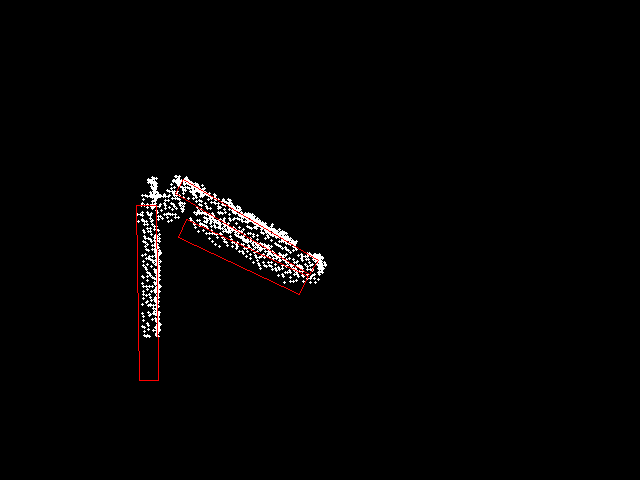

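View pics/s13.png

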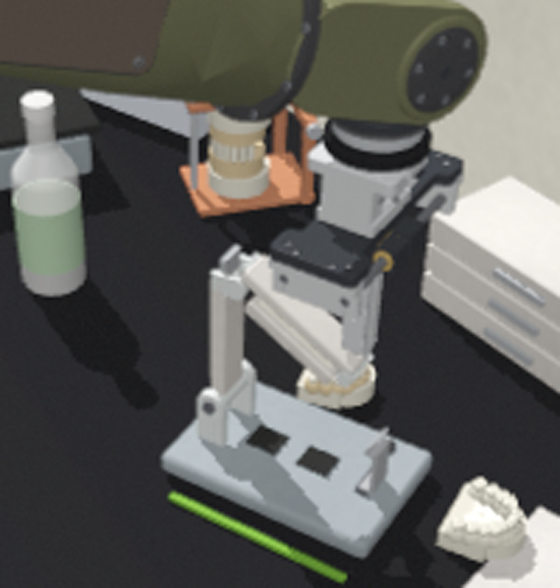

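Emit:
{"op": "carry_out", "data": {"deltas": [[[0.38, 0, 0.73], 0, 0], [[0.38, 0, 0.73], 0, 0], [[0.38, 0, 0.73], 0, 0], [[0.38, 0, 0.73], 0, 0], [[0.6, 0, 0.2], 0, 0], [[0.6, 0, 0.2], 0, 0], [[0.6, 0, 0.2], 0, 0], [[0.6, 0, 0.2], 0, 0], [[0.6, 0, 0], 0, 0], [[0.5, 0, 0], 0, 0], [[0.5, 0, 0], 0, 0], [[0.5, 0, 0], 0, 0], [[0, 0, 0], 0, 0]]}}

```text
clock: 15.2
eef_pos: [551.7, 37.7, 110.9]
eef_rot: [3.141, -0.0, 1.915]
wrist_force: [0.6, -1.8, 0.2]
finger_gap: 0.6
```

```bash
python3 -c "
from h import *
q,p=look('s14'); x,im=fit(q,p,[1.6,.2,.05],.2); cv2.imwrite('pics/f14.png',im)
"
```

```text
t 15.2 lampTCP [-14.01   0.71 110.94] rpy [179.99  -0.02 109.74] F lamp [ 1.9  -0.06  0.22] gap 0.6 j [ 0.    0.38  1.6   0.    1.15 -0.34]
n 680 abc [1.76  0.271 0.125] cost 2.43
E [-80.3 189.7] B [-23.4  92.9] lo [-102.4  185.4] up [-11.3  98.9] ba [-88.5 164.9] t deg [100.849 296.355 123.49 ]
```

View pics/f14.png

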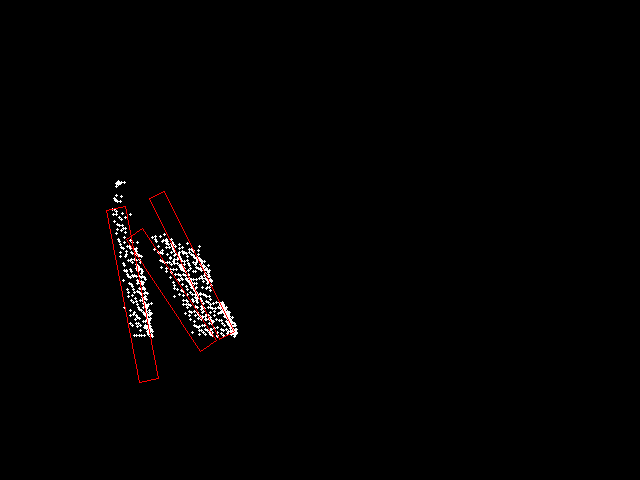

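View pics/s14.png

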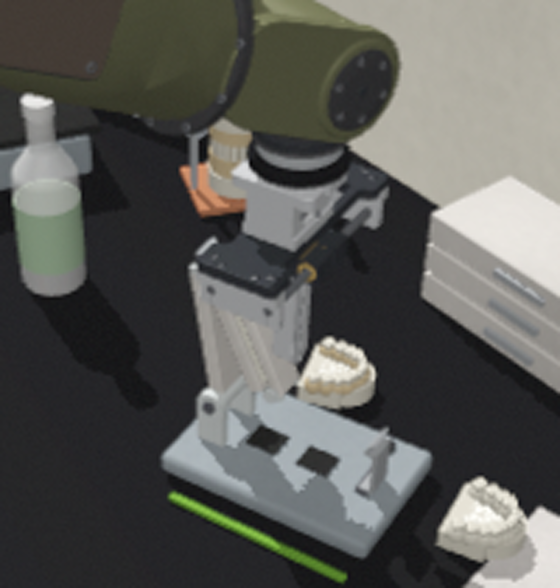

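Emit:
{"op": "carry_out", "data": {"deltas": [[[0.5, 0, 0], 0, 0], [[0.5, 0, 0], 0, 0], [[0.5, 0, 0], 0, 0], [[0.5, 0, 0], 0, 0], [[0.4, 0, 0], 0, 0], [[0.4, 0, 0], 0, 0], [[0, 0, 0], 0, 0]]}}

```text
clock: 15.83
eef_pos: [542.3, 64.0, 110.8]
eef_rot: [-3.141, -0.0, 1.915]
wrist_force: [0.7, -2.3, -0.2]
finger_gap: 0.8
```

```bash
python3 -c "
from h import *
q,p=look('s15'); x,im=fit(q,p,[1.88,.1,.05],.1); cv2.imwrite('pics/f15.png',im)
"
```

```text
t 15.83 lampTCP [-41.92   0.65 110.82] rpy [-179.99   -0.02  109.74] F lamp [ 2.37 -0.13 -0.18] gap 0.8 j [ 0.05  0.37  1.62  0.    1.15 -0.29]
n 485 abc [ 1.873 -0.002  0.113] cost 2.09
E [-94.5 187.9] B [-53.7  83.3] lo [-115.9  181.2] up [-40.8  87.3] ba [-105.5  165.4] t deg [107.341 287.198 113.677]
```

View pics/f15.png

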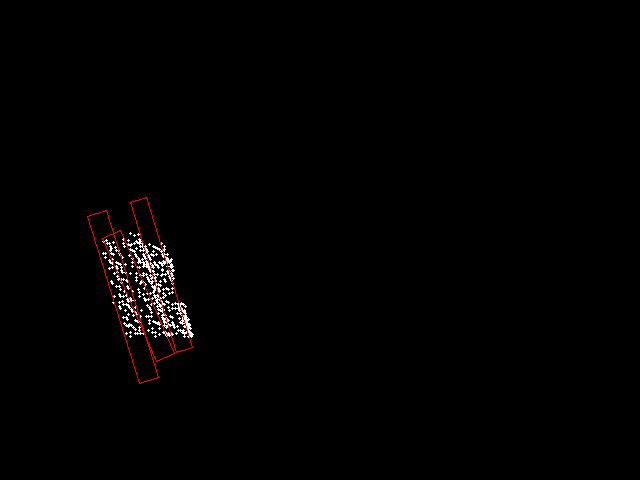

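View pics/s15.png

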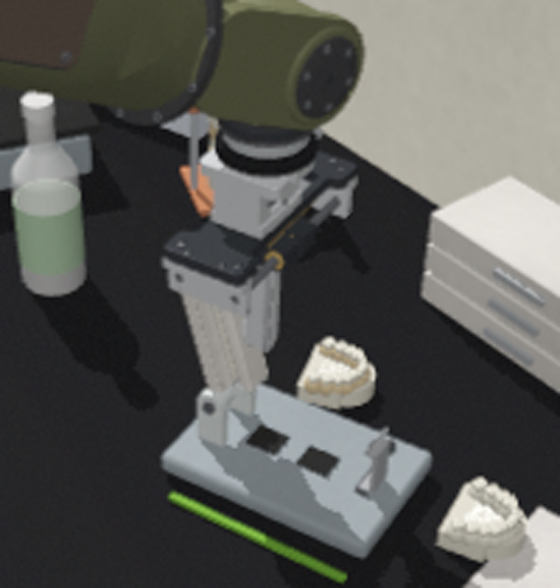

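Emit:
{"op": "carry_out", "data": {"deltas": [[[0.2, 0, 0], 0, 0], [[0.2, 0, 0], 0, 0], [[0.1, 0, 0], 0, 0], [[0, 0, 0], 0, 0], [[0, 0, 0], 0, 0]]}}

```text
clock: 16.3
eef_pos: [541.0, 67.7, 111.1]
eef_rot: [3.141, 0.0, 1.915]
wrist_force: [0.1, -4.6, 1.5]
finger_gap: 0.6
```

```bash
python3 -c "
from h import *
st()
"
```

```text
t 16.3 lampTCP [-45.83   0.75 111.13] rpy [179.98   0.03 109.69] F lamp [ 4.34 -1.4   1.49] gap 0.6 j [ 0.06  0.37  1.63 -0.    1.15 -0.29]
```

Emit:
{"op": "carry_out", "data": {"deltas": [[[0.15, 0, 0], 0, 0], [[0, 0, 0], 0, 0], [[0, 0, 0], 0, 0]]}}

```text
clock: 16.55
eef_pos: [540.7, 68.7, 111.3]
eef_rot: [3.141, 0.001, 1.914]
wrist_force: [0.2, -8.3, 2.4]
finger_gap: 0.3
```

Emit:
{"op": "carry_out", "data": {"deltas": [[[-2, 0, 0], 0, 0], [[-3.5, 0, 0], 0, 0], [[-3.5, 0, 0], 0, 0], [[-2, 0, -2], 0, 0], [[0, 0, -4], 0, 0], [[0, 0, -4], 0, 0], [[0, 0, -4], 0, 0], [[0, 0, 0], 0, 0]]}}

```text
clock: 17.22
eef_pos: [579.4, -34.1, 259.1]
eef_rot: [3.131, 0.004, 1.915]
wrist_force: [-0.0, -0.1, 0.7]
finger_gap: 0.3
```

```bash
python3 -c "
from h import *
q,p=look('s16'); x,im=fit(q,p,[1.88,.05,.05],.1); cv2.imwrite('pics/f16.png',im)
"
```

```text
t 17.22 lampTCP [ 62.97   2.51 259.12] rpy [179.4    0.25 109.7 ] F lamp [ 0.06 -0.07  0.66] gap 0.3 j [-0.12  0.32  1.34  0.    1.47 -0.47]
n 1072 abc [ 1.919 -0.016  0.092] cost 2.92
E [-100.1  186.8] B [-56.   83.5] lo [-121.3  179.1] up [-43.2  87.9] ba [-108.8  165. ] t deg [109.969 289.068 114.362]
```

View pics/f16.png

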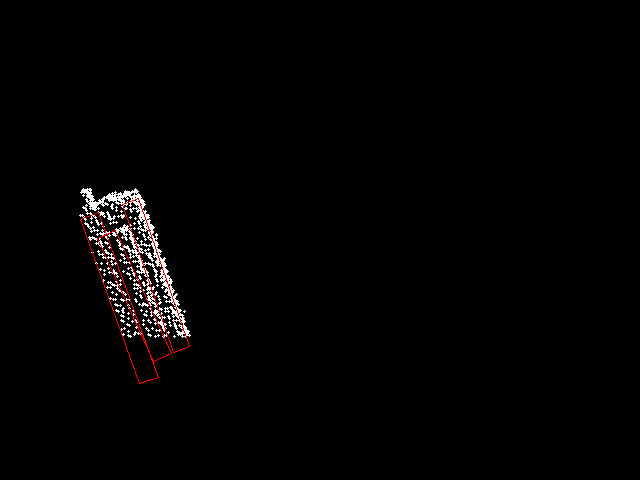

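View pics/s16.png

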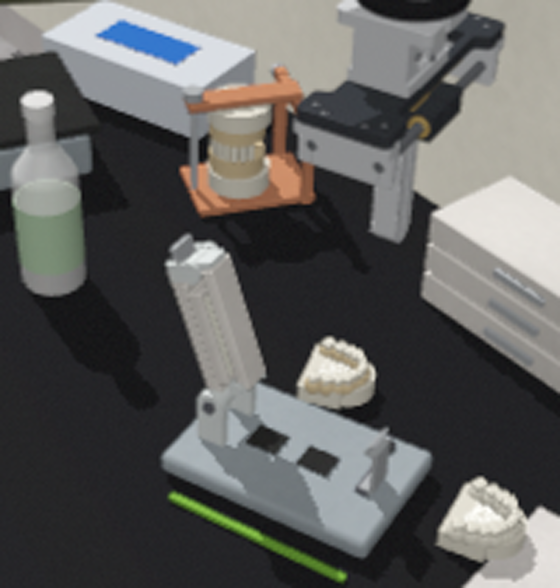

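Emit:
{"op": "carry_out", "data": {"deltas": [[[3.6, -0.2, 0], 0, 0], [[3.8, 0, 0], 0, 0], [[3.8, 0, 0], 0, 0], [[3.8, 0, 0], 0, 0], [[3.8, 0, 0], 0, 0], [[3.6, 0, 0], 0, 0], [[0.6, 0, 0], 0, 0], [[0, 0, 0], 0, 0], [[0, 0, 3.0], 0, 0], [[0, 0, 3.0], 0, 0], [[0, 0, 2.5], 0, 0], [[0, 0, 0], 0, 0], [[0, 0, 0], 0, 0]]}}

```text
clock: 18.35
eef_pos: [497.9, 180.7, 165.3]
eef_rot: [-3.139, -0.0, 1.914]
wrist_force: [0.9, -0.4, 0.6]
finger_gap: 0.5
```

```bash
python3 -c "
from h import *
q,p=look('s17')
m=(abs(q[...,0]-p[0])<18)&(abs(q[...,1])<30)&(q[...,2]>150)&(q[...,2]<260); g=q[m]; print(len(g),np.percentile(g,[1,50,99],axis=0))
"
```

```text
t 18.35 lampTCP [-166.72   -1.66  165.29] rpy [-179.86   -0.02  109.64] F lamp [0.71 0.69 0.57] gap 0.5 j [ 0.28  0.28  1.61  0.    1.25 -0.06]
355 [[-175.53  -17.14  181.7 ]
 [-158.4   -12.25  223.05]
 [-155.14   10.06  258.31]]
```

View pics/s17.png

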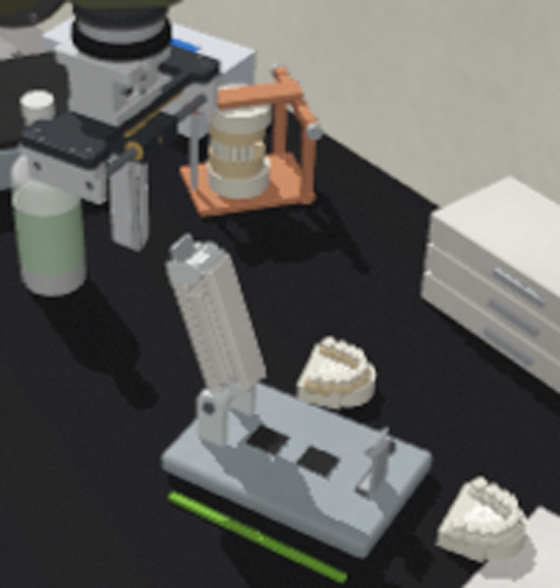

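Emit:
{"op": "carry_out", "data": {"deltas": [[[-1.2, 0.1, 0], 0, 0], [[-1.2, 0.05, 0], 0, 0], [[-0.6, 0, 0], 0, 0], [[-0.6, 0, 0], 0, 0], [[-0.6, 0, 0], 0, 0], [[-0.6, 0, 0], 0, 0], [[-0.6, 0, 0], 0, 0], [[-0.6, 0, 0], 0, 0], [[-0.6, 0, 0], 0, 0], [[-0.6, 0, 0], 0, 0], [[-0.6, 0, 0], 0, 0], [[-0.6, 0, 0], 0, 0], [[0, 0, 0], 0, 0]]}}

```text
clock: 19.48
eef_pos: [528.1, 101.9, 165.6]
eef_rot: [-3.141, 0.0, 1.914]
wrist_force: [-0.8, 0.0, 0.3]
finger_gap: 0.2
```

```bash
python3 -c "
from h import *
q,p=look('s18'); x,im=fit(q,p,[1.5,.02,.02],.1)
"
```

```text
t 19.48 lampTCP [-82.41   0.09 165.64] rpy [-179.98    0.02  109.66] F lamp [-0.26 -0.71  0.29] gap 0.2 j [ 0.12  0.3   1.59 -0.    1.26 -0.22]
n 912 abc [ 1.581 -0.007  0.093] cost 3.08
E [-57.8 189.2] B [-49.5  77.2] lo [-80.3 188.9] up [-36.   77.2] ba [-73.1 171.3] t deg [ 90.587 270.166  95.498]
```

View pics/s18.png

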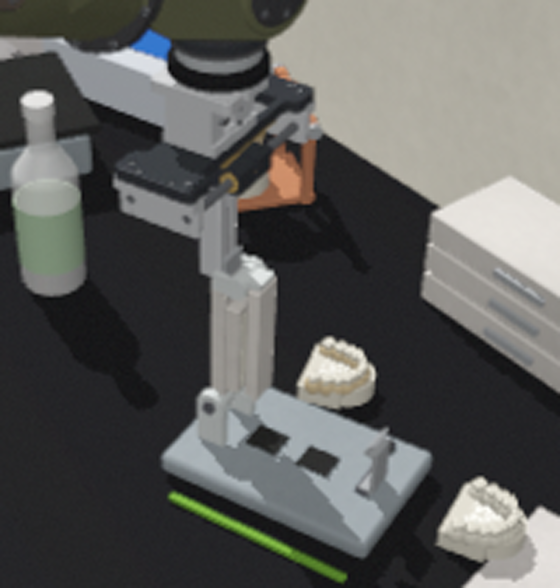

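Emit:
{"op": "carry_out", "data": {"deltas": [[[-0.6, 0, 0.15], 0, 0], [[-0.6, 0, 0.2], 0, 0], [[-0.6, 0, 0.2], 0, 0], [[-0.6, 0, 0.2], 0, 0], [[-0.6, 0, 0.25], 0, 0], [[-0.6, 0, 0.25], 0, 0], [[-0.6, 0, 0.25], 0, 0], [[-0.6, 0, 0.3], 0, 0], [[-0.6, 0, 0.4], 0, 0], [[-0.6, 0, 0.4], 0, 0], [[-0.6, 0, 0.4], 0, 0], [[-0.6, 0, 0.4], 0, 0], [[0, 0, 0], 0, 0]]}}

```text
clock: 20.62
eef_pos: [555.5, 29.5, 136.5]
eef_rot: [3.134, 0.011, 1.913]
wrist_force: [-1.7, -31.5, 36.8]
finger_gap: 0.5
```

```bash
python3 -c "
from h import *
q,p=look('s19'); x,im=fit(q,p,[.8,.02,.02],.1); cv2.imwrite('pics/f19.png',im)
"
```

```text
t 20.62 lampTCP [ -5.02   1.52 136.55] rpy [179.59   0.64 109.59] F lamp [ 29.1  -12.24  36.78] gap 0.5 j [-0.01  0.36  1.58 -0.01  1.2  -0.35]
n 1114 abc [ 0.822 -0.03   0.1  ] cost 4.4
E [ 24.5 145. ] B [-48.5  59.7] lo [  8.  160.3] up [-38.9  50.2] ba [  0.5 143.5] t deg [ 47.074 225.355  51.088]
```

View pics/s19.png

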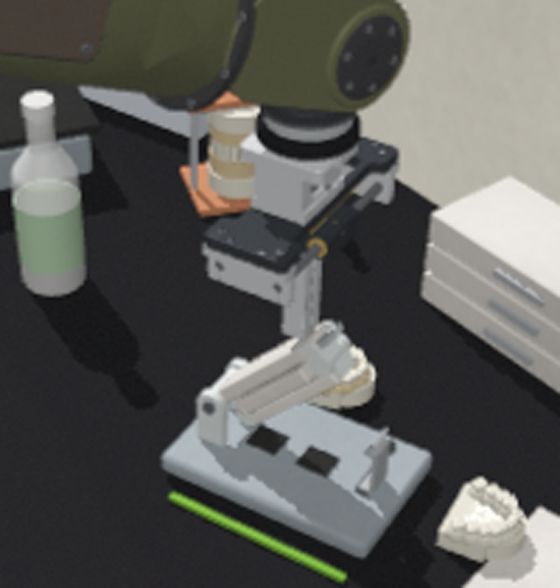

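View pics/f19.png

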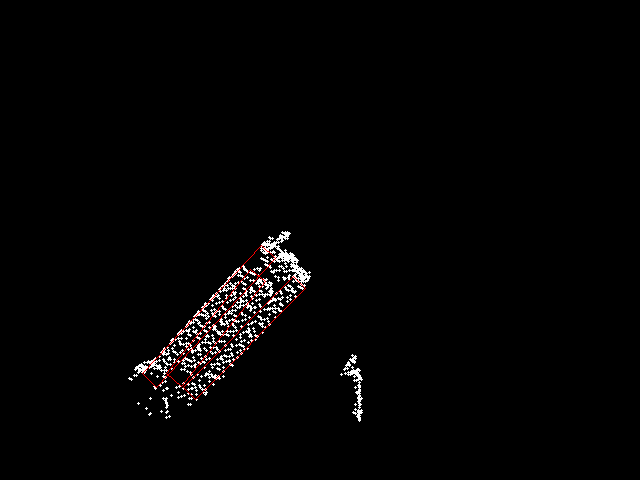

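```bash
python3 -c "
from h import *
st(); im,d=vision.camera('side'); st()
cv2.imwrite('pics/z19.png',cv2.resize(im[130:230,270:390,::-1],None,fx=6,fy=6,interpolation=cv2.INTER_CUBIC))
print(manip.read_state()['effort'],manip.read_state()['moment'])
"
```

```text
t 20.67 lampTCP [ -5.11   1.52 136.65] rpy [179.59   0.66 109.59] F lamp [ 30.04 -11.32  36.1 ] gap 0.4 j [-0.01  0.36  1.58 -0.01  1.2  -0.35]
t 20.72 lampTCP [ -5.18   1.54 136.65] rpy [179.59   0.67 109.6 ] F lamp [ 30.91 -11.13  36.73] gap 0.4 j [-0.01  0.36  1.58 -0.01  1.2  -0.35]
[ 17.69 -34.5  -18.75   8.34   0.19  -0.07] [-6.63 -0.06 -0.1 ]
```

View pics/z19.png

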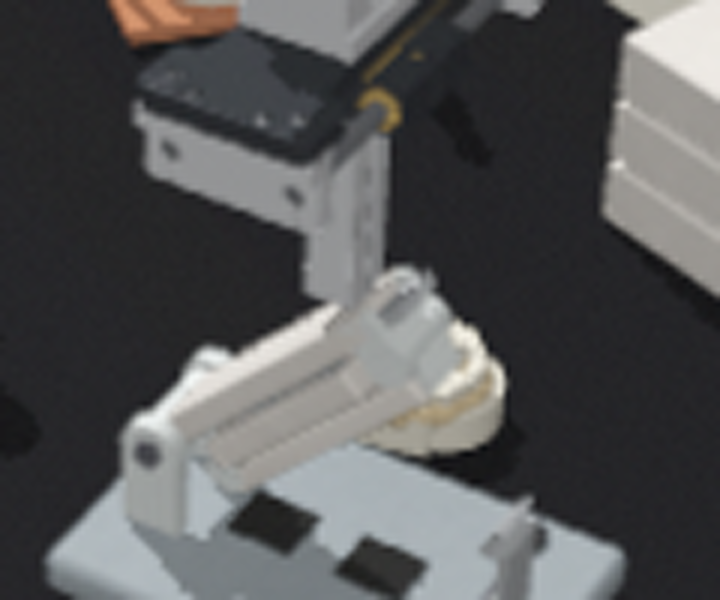

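```bash
python3 -c "
from h import *
im,d=vision.camera('top'); st()
cv2.imwrite('pics/t19.png',cv2.resize(im[110:250,220:400,::-1],None,fx=4.2,fy=4.2,interpolation=cv2.INTER_CUBIC))
im,d=vision.camera('side'); cv2.imwrite('pics/full19.png',im[:,:,::-1])
"
```

```text
t 20.77 lampTCP [ -5.19   1.49 136.65] rpy [179.6    0.68 109.6 ] F lamp [ 30.22 -11.35  37.39] gap 0.4 j [-0.01  0.36  1.58 -0.01  1.2  -0.35]
```

View pics/t19.png

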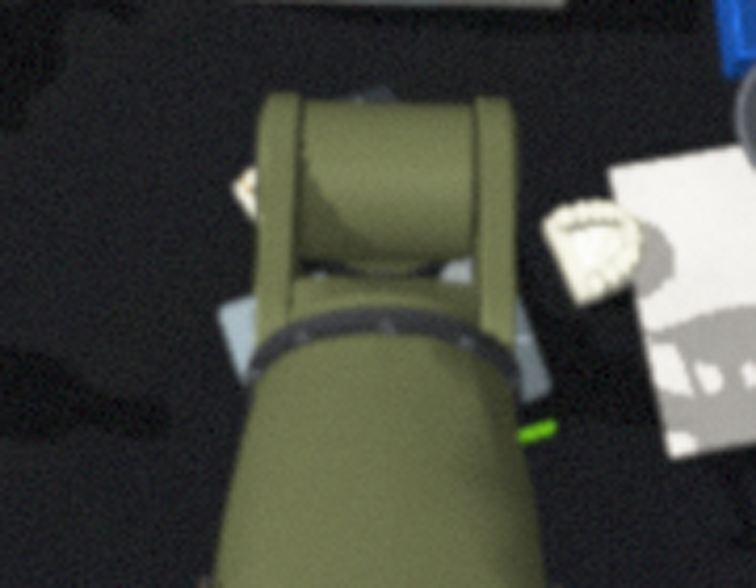

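View pics/full19.png

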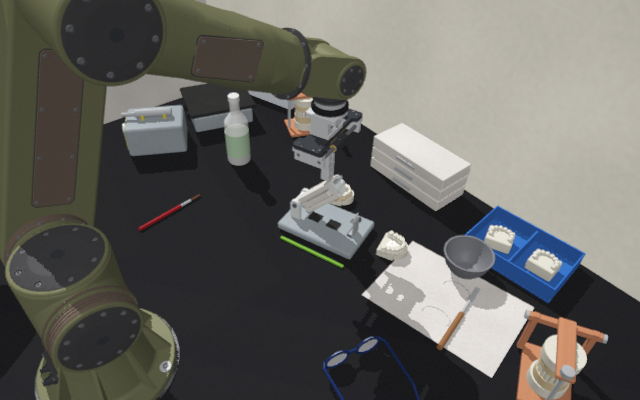

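Emit:
{"op": "carry_out", "data": {"deltas": [[[-0.25, 0, -0.25], 0, 0], [[-0.25, 0, -0.25], 0, 0]]}}

```text
clock: 20.98
eef_pos: [554.9, 29.4, 138.3]
eef_rot: [3.138, 0.002, 1.914]
wrist_force: [-0.2, 1.7, 1.8]
finger_gap: 0.5
```

```bash
python3 -c "
from h import *
q,p=look('s20'); x,im=fit(q,p,[.8,.02,.02],.1); cv2.imwrite('pics/f20.png',im)
print(manip.read_state()['moment']@RL)
"
```

```text
t 20.98 lampTCP [ -5.08   0.84 138.3 ] rpy [179.82   0.11 109.66] F lamp [-1.71  0.37  1.79] gap 0.5 j [-0.01  0.36  1.57 -0.    1.21 -0.36]
n 1127 abc [ 0.817 -0.03   0.099] cost 4.4
E [ 24.9 144.5] B [-48.6  59.6] lo [  8.5 159.9] up [-39.  50.] ba [  1. 143.] t deg [ 46.794 225.075  50.729]
[ 0.198 -0.582 -0.008]
```

View pics/s20.png

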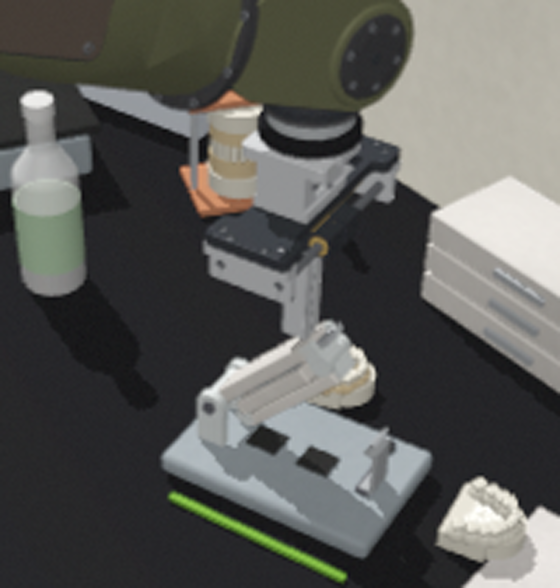

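Emit:
{"op": "carry_out", "data": {"deltas": [[[-0.3, 0, 0.26], 0, 0], [[-0.3, 0, 0.26], 0, 0], [[-0.3, 0, 0.26], 0, 0]]}}

```text
clock: 21.28
eef_pos: [557.7, 21.3, 130.0]
eef_rot: [3.139, 0.002, 1.915]
wrist_force: [0.3, -0.8, 12.1]
finger_gap: 0.3
```

```bash
python3 -c "
from h import *
q,p=look('s21'); x,im=fit(q,p,[.75,.02,.02],.1); cv2.imwrite('pics/f21.png',im)
"
```

```text
t 21.28 lampTCP [  3.44   0.79 130.01] rpy [179.87   0.11 109.71] F lamp [ 0.84  0.05 12.06] gap 0.3 j [-0.03  0.37  1.57 -0.    1.19 -0.37]
n 1151 abc [ 0.713 -0.03   0.098] cost 4.33
E [ 32.7 134.1] B [-49.1  57.2] lo [ 18.  151.1] up [-40.6  46.7] ba [  8.9 135. ] t deg [ 40.865 219.147  44.737]
```

Emit:
{"op": "carry_out", "data": {"deltas": [[[-0.42, 0, 0.48], 0, 0], [[-0.42, 0, 0.48], 0, 0], [[-0.4, 0, 0.48], 0, 0]]}}

```text
clock: 21.58
eef_pos: [561.9, 9.6, 115.5]
eef_rot: [3.139, 0.002, 1.915]
wrist_force: [1.6, -0.5, 11.6]
finger_gap: 0.2
```

```bash
python3 -c "
from h import *
st()
"
```

```text
t 21.58 lampTCP [ 15.92   0.81 115.45] rpy [179.87   0.12 109.72] F lamp [ 0.96  1.31 11.56] gap 0.2 j [-0.05  0.4   1.57 -0.    1.17 -0.39]
```

Emit:
{"op": "carry_out", "data": {"deltas": [[[-0.32, 0, 0.5], 0, 0], [[-0.32, 0, 0.5], 0, 0], [[-0.3, 0, 0.5], 0, 0]]}}

```text
clock: 21.83
eef_pos: [565.1, 0.8, 100.2]
eef_rot: [3.139, 0.002, 1.915]
wrist_force: [2.5, 0.1, 10.8]
finger_gap: 0.5
```

```bash
python3 -c "
from h import *
q,p=look('s22'); x,im=fit(q,p,[.4,.02,.02],.1); cv2.imwrite('pics/f22.png',im)
"
```

```text
t 21.83 lampTCP [ 25.22   0.8  100.24] rpy [179.87   0.1  109.71] F lamp [ 0.76  2.39 10.8 ] gap 0.5 j [-0.06  0.42  1.58 -0.    1.14 -0.41]
n 1229 abc [ 0.384 -0.03   0.107] cost 3.95
E [49.7 96.5] B [-52.6  50.1] lo [ 41.3 117.3] up [-47.9  37.5] ba [ 26.9 105.8] t deg [ 22.005 200.286  26.432]
```

View pics/s22.png

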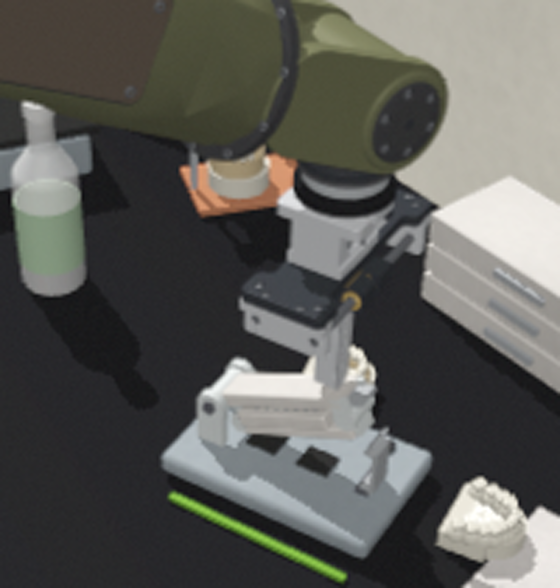

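Emit:
{"op": "carry_out", "data": {"deltas": [[[-0.22, 0, 0.48], 0, 0], [[-0.2, 0, 0.48], 0, 0], [[-0.16, 0, 0.48], 0, 0], [[-0.14, 0, 0.48], 0, 0], [[-0.12, 0, 0.48], 0, 0], [[-0.1, 0, 0.48], 0, 0]]}}

```text
clock: 22.38
eef_pos: [568.5, -8.3, 71.6]
eef_rot: [3.139, 0.003, 1.915]
wrist_force: [2.7, -3.8, 10.9]
finger_gap: 0.3
```

```bash
python3 -c "
from h import *
q,p=look('s23'); x,im=fit(q,p,[.12,.02,.02],.1); cv2.imwrite('pics/f23.png',im)
"
```

```text
t 22.38 lampTCP [34.99  0.95 71.58] rpy [179.85   0.15 109.71] F lamp [ 4.47  1.22 10.89] gap 0.3 j [-0.08  0.46  1.59 -0.    1.08 -0.42]
n 1251 abc [ 0.11  -0.03   0.102] cost 3.87
E [53.9 62.3] B [-57.1  45.4] lo [51.5 84.6] up [-56.   31.9] ba [34.7 77. ] t deg [  6.279 184.561  10.425]
```

View pics/s23.png

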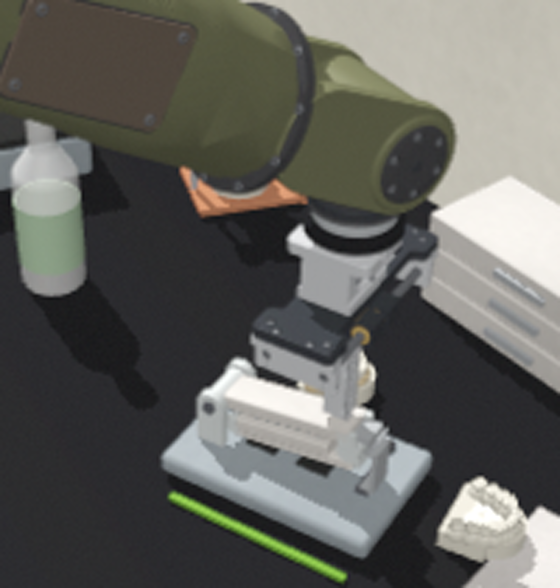

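View pics/f23.png

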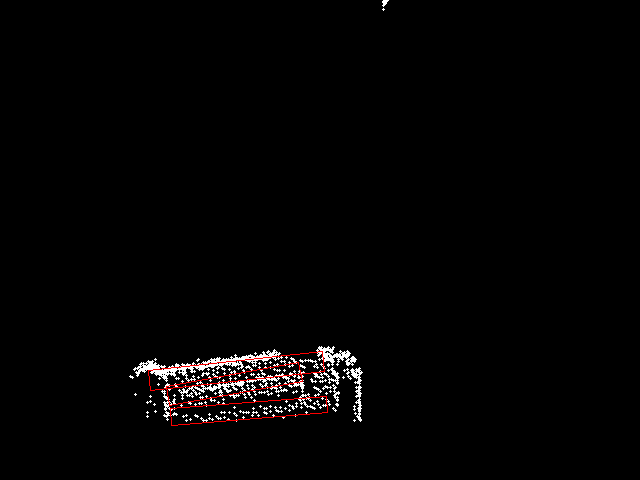

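Emit:
{"op": "carry_out", "data": {"deltas": [[[-0.06, 0, 0.4], 0, 0], [[-0.04, 0, 0.4], 0, 0], [[-0.02, 0, 0.3], 0, 0]]}}

```text
clock: 22.68
eef_pos: [569.1, -9.7, 61.0]
eef_rot: [3.139, 0.003, 1.915]
wrist_force: [1.8, -6.3, 13.8]
finger_gap: 0.8
```

```bash
python3 -c "
from h import *
st()
"
```

```text
t 22.68 lampTCP [36.46  0.99 60.96] rpy [179.84   0.18 109.71] F lamp [ 6.56 -0.47 13.76] gap 0.8 j [-0.08  0.48  1.6  -0.    1.06 -0.42]
```

Emit:
{"op": "carry_out", "data": {"deltas": [[[-0.02, 0, 0.2], 0, 0], [[0, 0, 0.1], 0, 0], [[0, 0, 0], 0, 0]]}}

```text
clock: 22.93
eef_pos: [569.1, -10.0, 57.6]
eef_rot: [3.139, 0.003, 1.915]
wrist_force: [2.8, -6.7, 8.7]
finger_gap: 0.6
```

```bash
python3 -c "
from h import *
q,p=look('s24'); x,im=fit(q,p,[.02,.02,.02],.1)
"
```

```text
t 22.93 lampTCP [36.73  0.9  57.64] rpy [179.85   0.18 109.7 ] F lamp [7.28 0.41 8.74] gap 0.6 j [-0.08  0.48  1.6  -0.    1.06 -0.42]
n 1201 abc [-0.02  -0.03   0.111] cost 3.96
E [52.7 46. ] B [-59.6  43.6] lo [53.1 68.5] up [-60.3  30.1] ba [35.3 64. ] t deg [358.858 177.139   3.504]
```

Emit:
{"op": "carry_out", "data": {"deltas": [[[0, 0, 0.15], 0, 0], [[0, 0, 0.15], 0, 0], [[0, 0, 0], 0, 0]]}}

```text
clock: 23.23
eef_pos: [569.1, -10.0, 54.7]
eef_rot: [3.139, 0.003, 1.915]
wrist_force: [4.0, -6.4, 9.2]
finger_gap: 0.1
```

```bash
python3 -c "
from h import *
st()
"
```

```text
t 23.23 lampTCP [36.81  0.9  54.68] rpy [179.85   0.19 109.71] F lamp [7.41 1.6  9.22] gap 0.1 j [-0.08  0.49  1.6  -0.    1.05 -0.42]
```

Emit:
{"op": "carry_out", "data": {"deltas": [[[0, 0, 0.15], 0, 0], [[0, 0, 0.15], 0, 0], [[0, 0, 0], 0, 0]]}}

```text
clock: 23.48
eef_pos: [569.4, -10.0, 54.0]
eef_rot: [3.138, 0.004, 1.915]
wrist_force: [-7.4, -6.4, 34.6]
finger_gap: 0.4
```

```bash
python3 -c "
from h import *
q,p=look('s25'); x,im=fit(q,p,[.02,.02,.02],.1); cv2.imwrite('pics/f25.png',im)
"
```

```text
t 23.48 lampTCP [36.91  1.17 54.  ] rpy [179.8    0.22 109.71] F lamp [ 3.57 -9.16 34.62] gap 0.4 j [-0.08  0.49  1.6  -0.    1.05 -0.42]
n 1194 abc [-0.049 -0.03   0.111] cost 4.03
E [52.1 42.4] B [-60.2  43.3] lo [53.2 64.9] up [-61.2  29.8] ba [35.3 60.9] t deg [357.206 175.487   1.854]
```

View pics/s25.png

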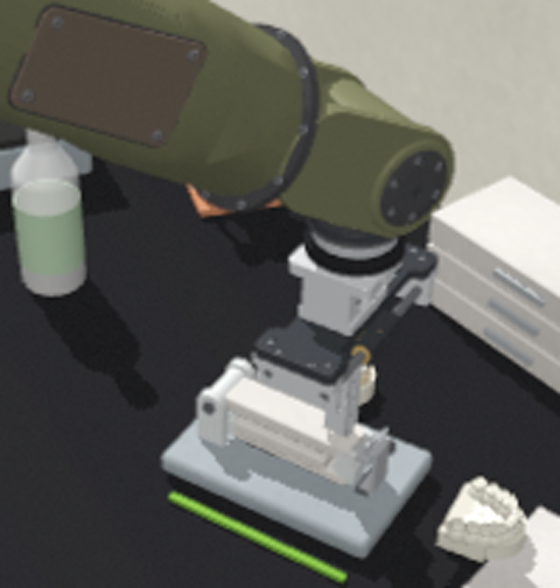

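Emit:
{"op": "carry_out", "data": {"deltas": [[[0, 0, -0.4], 0, 0], [[0, 0, -0.6], 0, 0], [[0, 0, -1], 0, 0], [[0, 0, -2], 0, 0], [[0, 0, -3.5], 0, 0], [[0, 0, -4], 0, 0], [[0, 0, -4], 0, 0], [[0, 0, -4], 0, 0], [[0, 0, 0], 0, 0]]}}

```text
clock: 24.28
eef_pos: [569.5, -8.7, 254.0]
eef_rot: [3.132, 0.004, 1.915]
wrist_force: [-0.2, -0.2, 1.2]
finger_gap: 0.7
```

```bash
python3 -c "
from h import *
q,p=look('s26'); x,im=fit(q,p,[.02,.02,.02],.1); cv2.imwrite('pics/f26.png',im)
"
```

```text
t 24.28 lampTCP [ 35.71   1.72 253.98] rpy [179.45   0.26 109.72] F lamp [ 0.14 -0.22  1.19] gap 0.7 j [-0.08  0.3   1.38 -0.    1.45 -0.42]
n 1284 abc [ 0.004 -0.03   0.107] cost 3.24
E [53.1 49. ] B [-59.1  43.9] lo [53.  71.5] up [-59.5  30.4] ba [35.4 66.2] t deg [  0.244 178.525   4.662]
```

View pics/s26.png

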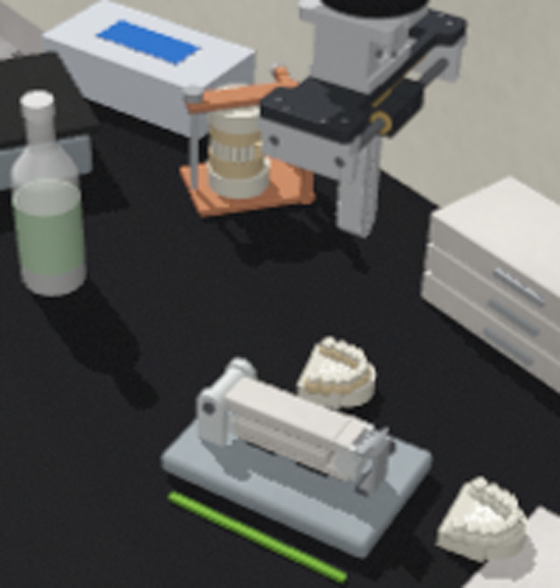

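View pics/f26.png

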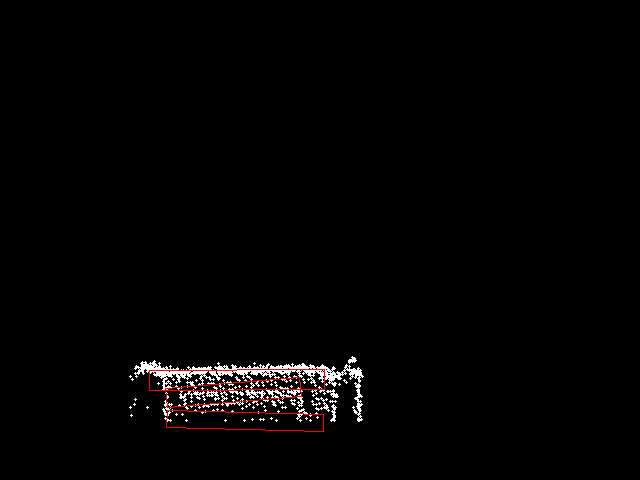

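Emit:
{"op": "carry_out", "data": {"deltas": [[[0, 0, -2], 0, 0], [[0, 0, -2], 0, 0], [[0, 0, 0], 0, 0], [[0, 0, 0], 0, 0], [[0, 0, 0], 0, 0], [[0, 0, 0], 0, 0], [[0, 0, 0], 0, 0], [[0, 0, 0], 0, 0], [[0, 0, 0], 0, 0], [[0, 0, 0], 0, 0], [[0, 0, 0], 0, 0], [[0, 0, 0], 0, 0]]}}

```text
clock: 25.33
eef_pos: [567.7, -8.6, 285.8]
eef_rot: [-3.142, 0.0, 1.915]
wrist_force: [0.2, 0.3, 0.2]
finger_gap: 0.3
```

```bash
python3 -c "
from h import *
q,p=look('s27'); x,im=fit(q,p,[.02,.02,.02],.1)
im,d=vision.camera('side'); a=cv2.imread('pics/side0.png'); b=im[:,:,::-1]
# base shift: template of base front edge/stick region
t=a[205:250,275:375]; r=cv2.matchTemplate(np.ascontiguousarray(b[185:275,245:405]),t,cv2.TM_CCOEFF_NORMED); print(cv2.minMaxLoc(r),'expected (30,20)')
cv2.imwrite('pics/full27.png',b)
print(manip.read_state()['qd'])
"
```

```text
t 25.33 lampTCP [ 35.04   0.12 285.79] rpy [-180.     0.   109.7] F lamp [-0.23  0.28  0.18] gap 0.3 j [-0.08  0.29  1.32 -0.    1.53 -0.42]
n 1290 abc [ 0.006 -0.03   0.124] cost 3.28
E [53.1 49.2] B [-59.1  43.9] lo [53.  71.7] up [-59.4  30.4] ba [35.  67.9] t deg [  0.33  178.611   5.729]
(-0.19954025745391846, 0.8450841307640076, (60, 18), (30, 20)) expected (30,20)
[ 0.001  0.002  0.    -0.001  0.001 -0.001]
```

View pics/full27.png

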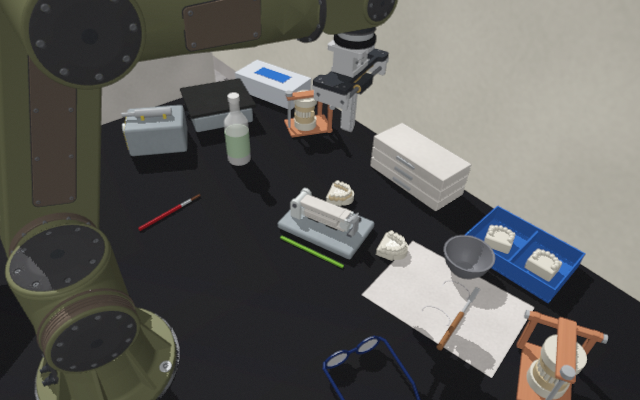

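The lamp lies folded at pixel (325,213) and stays caught. The base and the other things are where they were at the start, and the gripper is clear at (345,100).

```bash
python3 -c "
from cell import workorder; print(workorder.sign_off())"
```

```text
the job is handed in; nothing more can be done
None
```

The lamp is folded flat and caught, and I handed the job in at about 25.4 s of the 67 s allowed; the hand-in gave no verdict. I folded it in the required order, pushing with closed fingers: the light bar onto the upper arm, both onto the lower arm, then the lower arm pressed down to its stop (about 35 N).

**Last checks**
- **Catch:** with the arm lifted clear, the lower arm read about 0.005 rad, and it was unchanged one second later.
- **Base and bench:** the base had not shifted in the side picture (0 pixels against the start), and the other things looked unmoved by eye.
- **Contact:** the wrist force at the end was about 0 N, with the gripper well above the lamp.

**What disagreed**
- **Light bar angle:** my fit read 0.10 to 0.12 rad for the bar and -0.03 rad for the upper arm. I put this down to fit bias, because with only 2 to 3 mm of clearance in the folded stack the bar cannot be that far open. I could not check it independently.
- **Fingertips:** in the pictures they stood about 13 mm above the reported TCP height, not 22 mm below it as stated. I worked from what I saw. Before I noticed, one pass went over the lamp without touching it.
- **Force spike:** halfway through the last fold the wrist force rose to about 49 N for a moment, at an arm angle of about 0.8 rad. That is below the 80 N limit, and I did not find the cause. I backed off 5 mm and carried on in smaller steps; until the final press the force stayed below about 16 N.

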